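# Shut and latch the desiccator cabinet

## Robot

A 6-joint arm with a two-finger parallel gripper is mounted at the origin on the work surface. World frame = base frame: x ahead of the robot, y to its left, z up, the work surface at z = 0. Lengths are in mm, angles in degrees, forces in N, time in s.
With the tool pointing down it reaches from about 325 to 900 mm from the base axis. Payload 3.5 kg.
Tool frame: the origin (TCP) lies on the centre line of the jaws, within the pads' length; the fingertips stand 14 mm ahead of it and the grasp point (between the pads) lies 5 mm behind it; y points along the fingers, z is the direction in which the jaws open and shut, and the axes are right-handed (so a half turn about y gives the same grasp; the last joint's range is limited). The gripper opens to 85 mm and grips with 20 to 120 N. Pads are 22 mm wide; open, the fingers measure 114 mm over their backs; the gripper's body (76 mm by 85 mm) begins 54 mm behind the grasp point. The pads swing forward as they close: fully open they stand 13 mm farther back than shut.
Start: joints at [-80.352, 15.837, -1.513, 72.651, 0, 84.076], TCP at [167.779, -602.057, 245.313] pointing down, gripper open.
Joint ranges: [-178.77, 178.77], [-48.84, 107.48], [-61.69, 71.31], [-111.58, 123.2], [-90, 87.43], [-180, 180]. Speed limits (degrees/s): [147.25, 147.25, 180, 180, 180, 180].

## Interface

Orientations are given as [roll, pitch, yaw] about the fixed x, y, z axes, in that order (R = Rz(yaw) Ry(pitch) Rx(roll)).
In Python, from cell import get_state, grab_frame, camera_params, sign_off, recognise gives the robot as it stands. The module is installed in compiled form; this text tells all that it offers.
- The arm moves only by the shell command python3 -m jog 'ROWS'. ROWS is JSON, one flat list of numbers, 7 for each row, row after row: the shift along the tool's x, y, z in mm, then the turn, a rotation vector about the tool's x, y, z in rad, then the finger opening in mm, from 0 to 85.4. A call has 1 to 5 rows; each row is the pose to reach, as a shift and turn from the pose commanded when the call began, along the tool's axes at that moment; what a row does not reach only later rows make up. A row lasts 1/12 s, in which the tool goes at most 41.7 mm and 7.16 degrees, less where a joint would pass 70% of its speed; a pose out of reach is approached as far as the arm can. A call with a gripper value outside its range is refused whole. The fingers move at their own pace and stop on an object; the grip force is fixed at half the most. Time passes only in rows, so rows that repeat a pose let the fingers close. It gives the time, the measured TCP pose, the force and the opening at its end, in the units of the state.
- get_state(): the state, without advancing time (a new reading comes with each control period).
- grab_frame(name): name is "scene" or "top" or "wrist"; returns the picture (384x512x3 uint8, red, green, blue); there is no depth.
- camera_params(name): a dict with "mtx" (3x3 intrinsics, pixels), "k1" (the pictures are not rectified: a ray, as slopes to the right and down, at radius r is drawn at 1 + k1 r^2 times it, then the intrinsics apply), "rvec" (rotation vector, rad) and "tvec" (3), from world to camera coordinates, as OpenCV has them; the wrist camera has in their place "T_tool_cam" (4x4, takes a point from camera to tool coordinates, whose origin is the TCP and whose axes are the tool frame's). Camera axes: x right, y down, z forward; pixel columns grow to the right and rows downward; lengths in mm; the calibration is good to about 2 mm. A picture is of the moment at which its call begins: read the wrist's pose just before it. camera_params takes no time and is no camera call.
- sign_off(): hands the job in, once; it reports no verdict.
Trained networks look in the newest picture that a camera, given by its name, has taken for a name from the list of things; names that differ only in an ending like _2 or _b are one class to them, and where a whole thing is asked for, a point or a joint stands for the part that bears it (a point fixed in the world has none). Each returns a list of dicts, best first, with "score" (0 to 1); they miss things now and then, are a little off and sometimes report something else, mostly with a low value. They report only what shows in the picture. A call takes as long as a camera call.
- recognise(camera, label): "location" ([x, y, z] in mm, in world coordinates, good to about 4 mm: the middle of the surface that is visible of it).
The state is a dict: "t": time; "joint_pos": joint angles; "dq": joint speeds; "tau": joint torques, N m; "tool_pos": TCP position; "ee_rot": TCP orientation; "wrist_force": force on the tool from outside, world axes, zero at the start; "wrist_torque": the same for the moment, N m; "width": opening from 0.0 (shut) to 1.0 (fully open).
Only numpy, scipy, OpenCV 4.12 (cv2) and the standard library are available. Lean on these libraries where they do the work, as an engineer would, in place of code of your own. Each camera call takes 0.05 s, during which the arm holds its last target.

## Task

Close the open door of the small desiccator cabinet and latch it: lift the steel latch bar by its knob over the lip of the keeper, ease the door in against its soft seal until the bar comes over the notch, and let it drop fully home. Do not force the bar against the keeper, leave the other things on the bench where they are, and let go.

Things in the scene. Friction and masses are not known exactly. Their poses are not given: they have to be found in the camera images.
- cabinet: Clear-walled desiccator cabinet in an aluminium frame, 220 deep (x), 300 wide (y), 235 high, fixed. Origin under its centre at bench height; z up, its front faces its own -x. The door's upright hinge axis is at x = -121, y = -152; door 14 thick, 240 wide, top edge at z = 231. A white post at the +y end of the front carries the keeper, a small notched steel block.
- keeper_nominal (a point): Mean place of the notch in the keeper's top edge: mid-floor; axes as the cabinet's. The keeper is a hard steel block, 18 wide (y); its notch is 7.2 wide (x) and 12 deep. Outside it (-x) stands the square lip, 6 thick, inside it a flat land, 14 long, as high as the lip. The keeper is slotted: each time it really sits up to 5 mm farther in or out (x) than this point and must be felt.
- door (a joint): Door angle, rad, grows as it opens (counter-clockwise from above); at 0 parallel to the front, seal flat. The door stays where it is left, except on the foam seal, which meets it at about 0.06 and springs back, slowly: 1 N at first, then about 0.6 N more per mm at the knob. The bar lies over mid-notch at 0.008 to 0.045, as the keeper is set; latched, it reads up to 0.005 more.
- latch_bar: Flat steel bar on the outside of the door, 5 thick (x), 16 high, 190 long, about 0.15 kg with knob, turning in a vertical plane about a bolt on the door. Origin on the pivot at the bar's back face: 10 outside the hinge axis, 117 along the door from it, z = 212. Its y runs along the bar to the tip at 170, past the door's edge and the keeper; x is the door's inward normal.
- latch (a joint): Angle of the latch bar, rad: 0 when level (on its rest pin, or down in the notch), grows as the tip is lifted, to 0.9 at most; it falls by its own weight when free. From about 0.09 up the bar clears the lip; lying on the lip or the land it reads 0.07 to 0.08.
- latch_knob (a point): Centre of the black round knob on the latch bar: cylinder 26 in diameter, 18 long, axis along the bar's x, on a 10 mm stem out from the bar. 80 along the bar from the pivot, 33 outward from the bar's back face (so 43 outside the hinge axis and 197 along the door from it), z = 212 with the bar level. Axes as the bar's.
- jar: Bystander, to be left alone: Glass specimen jar with a white lid, 56 in diameter, 75 high, in front of the cabinet. Origin under its centre.
- ethanol: Bystander, to be left alone: White bottle, 60 in diameter, 150 high. Origin under its centre.
- petri: Bystander, to be left alone: Two stacked glass dishes, 92 in diameter, 30 high. Origin under its centre.
- tube_rack: Bystander, to be left alone: Yellow tube rack, 90 x 200, 62 high with the tubes. Origin under its centre.
- slide_box: Bystander, to be left alone: Wooden microscope-slide box, 100 x 180 x 34 high. Origin under its centre.
- tip_box: Bystander, to be left alone: Grey pipette-tip box with a clear lid, 85 x 120 x 75 high. Origin under its centre.
- forceps: Bystander, to be left alone: Steel forceps, 120 long, 4 thick, lying flat. Origin under its centre.

How it is judged:
By the outcome, as a careful person would: the job done as asked, in the order asked, and still so for the second after the job is handed in, with the robot touching nothing.
It also fails if it takes over 54 s, if anything falls off the work surface, if the arm or the gripper's body presses on something with over 40 N, if the wrist force passes 120 N, or if a joint passes its speed limit or range.

## Working session

There is one attempt and no reset: what is moved stays moved. The work goes in short steps, Python scripts to look and compute and a shell command to move; the robot and the scene stay as the last step left them, time stands still between calls to the robot, and variables do not carry over. Pictures are saved under pics/ and viewed, and the job is handed in when it is done.

```bash
mkdir -p pics; python3 - <<'E'
from cell import *
import cv2
print(get_state())
for n in ["scene","top","wrist"]:
    f=grab_frame(n); cv2.imwrite(f"pics/{n}0.png",f[:,:,::-1]); print(n,camera_params(n))
for n in ["scene","top"]:
    for l in ["cabinet","door","latch_bar","latch_knob","jar","ethanol","petri","tube_rack","slide_box","tip_box","forceps"]:
        print(n,l,[(r['score'],[round(v) for v in r['location']]) for r in recognise(n,l)[:2]])
E
```

```text
{'t': 0.0, 'joint_pos': array([-8.03507434e+01,  1.58798159e+01, -1.59807278e+00,  7.26496755e+01,
        3.07526109e-04,  8.40764751e+01]), 'dq': array([-0.02774663, -0.05145023,  0.13617266,  0.0234052 , -0.03126915,
       -0.00737106]), 'tau': array([ 1.60058324e-03, -4.45514417e+01,  2.95203102e+01,  1.65990513e-02,
       -1.65134402e-06, -1.24625353e-05]), 'tool_pos': array([ 167.66478402, -601.32101784,  244.14087652]), 'ee_rot': array([-9.01268513e+01,  1.34706188e-02, -1.64427234e+02]), 'wrist_force': array([ 0.46966719,  0.00835175, -0.12738869]), 'wrist_torque': array([ 0.03222634,  0.04529183, -0.03635838]), 'width': 1.0005683766530078}
scene {'mtx': array([[456.14880557,   0.        , 252.96138639],
       [  0.        , 456.14880557, 186.53747016],
       [  0.        ,   0.        ,   1.        ]]), 'k1': -0.06404981888864457, 'rvec': array([ 2.18072176,  1.25805167, -0.434705  ]), 'tvec': array([-202.21838486, -321.35991106, 1652.12175963])}
top {'mtx': array([[351.39334434,   0.        , 256.5561926 ],
       [  0.        , 351.39334434, 184.25472368],
       [  0.
[... 1110 characters left out ...]
de_box [(0.58, [734, -319, 31])]
scene tip_box [(0.75, [469, -410, 79])]
scene forceps [(0.63, [740, -318, 31]), (0.53, [585, -240, 6])]
top cabinet [(0.78, [586, 280, 238])]
top door [(0.71, [602, 104, 219]), (0.53, [585, -243, 2])]
top latch_bar [(0.77, [555, 73, 221]), (0.39, [480, -135, 73])]
top latch_knob [(0.6, [553, 74, 226])]
top jar [(0.58, [479, -130, 74]), (0.17, [587, 280, 236])]
top ethanol [(0.58, [761, -115, 98])]
top petri [(0.84, [375, -260, 28]), (0.42, [761, -117, 100])]
top tube_rack [(0.68, [586, -461, 49]), (0.42, [378, -260, 31])]
top slide_box [(0.91, [720, -311, 29]), (0.42, [480, -131, 74])]
top tip_box [(0.86, [445, -405, 76])]
top forceps [(0.7, [586, -242, -1])]
```

View pics/scene0.png

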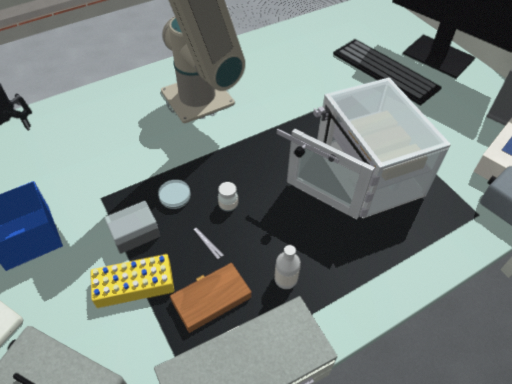

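View pics/top0.png

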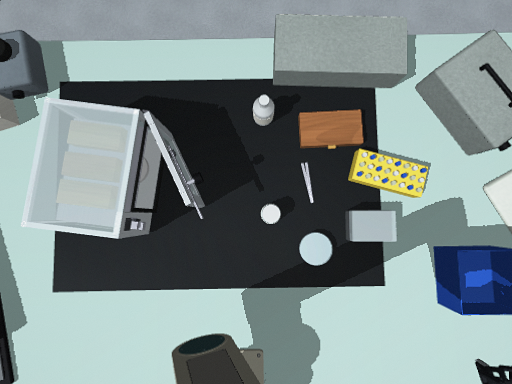

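View pics/wrist0.png

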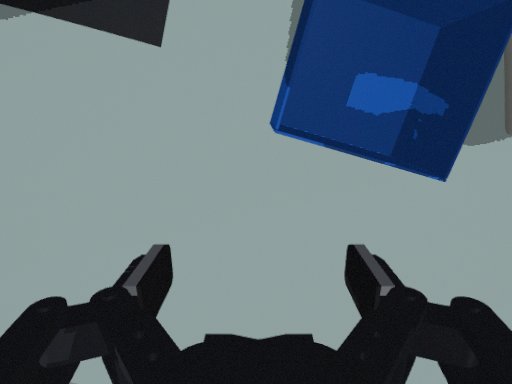

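```bash
cat > h.py <<'E'
import numpy as np, cv2
from cell import *
from scipy.spatial.transform import Rotation as Ro
def pose(n,st=None):
    p=camera_params(n)
    if n!='wrist':
        R=cv2.Rodrigues(p['rvec'])[0]; return p['mtx'],p['k1'],R,np.array(p['tvec'])
    T=p['T_tool_cam']; Rt=Ro.from_euler('xyz',st['ee_rot'],degrees=True).as_matrix()
    Rc=Rt@T[:3,:3]; c=np.array(st['tool_pos'])+Rt@T[:3,3]
    return p['mtx'],p['k1'],Rc.T,-Rc.T@c
def proj(n,P,st=None):
    K,k,R,t=pose(n,st); X=np.atleast_2d(P)@R.T+t; s=X[:,:2]/X[:,2:]
    s=s*(1+k*(s**2).sum(1,keepdims=True)); return s@K[:2,:2].T+K[:2,2]
def unproj(n,uv,z,st=None):
    K,k,R,t=pose(n,st)
    d=cv2.undistortPoints(np.array(uv,float).reshape(-1,1,2),K,np.array([k,0,0,0.])).reshape(-1,2)
    d=np.c_[d,np.ones(len(d))]@R; c=-R.T@t
    return c+d*((z-c[2])/d[:,2])[:,None]
E
python3 - <<'E'
import cv2
t=cv2.imread('pics/top0.png'); cv2.imwrite('pics/t1.png',cv2.resize(t[90:245,15:215],None,fx=3.9,fy=3.9,interpolation=cv2.INTER_CUBIC))
t=cv2.imread('pics/scene0.png'); cv2.imwrite('pics/s1.png',cv2.resize(t[75:220,270:450],None,fx=4,fy=4,interpolation=cv2.INTER_CUBIC))
E
```

```text
(no output)
```

View pics/t1.png

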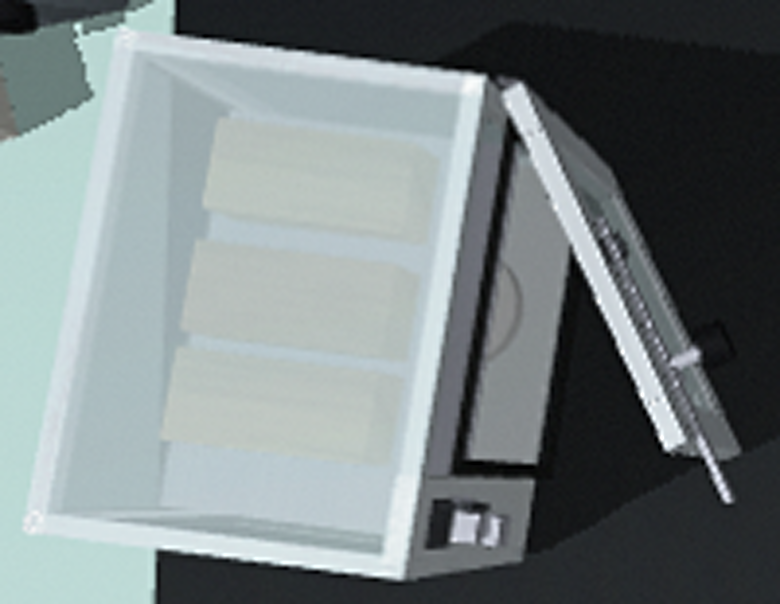

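View pics/s1.png

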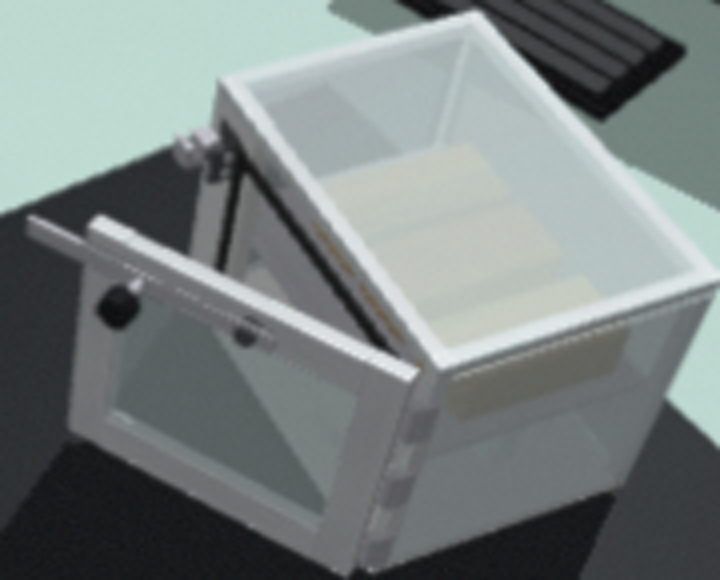

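```bash
cat > fit.py <<'E'
from h import *
from scipy.optimize import least_squares
def doorpt(p,along,out,z):
    x,y,yaw,th=p; yaw=yaw; 
    l=np.array([-121,-152.])+along*np.array([-np.sin(th),np.cos(th)])+out*np.array([-np.cos(th),-np.sin(th)])
    return cab(p,l[0],l[1],z)
def cab(p,a,b,z):
    c,s=np.cos(p[2]),np.sin(p[2]); return np.array([p[0]+c*a-s*b,p[1]+s*a+c*b,z])
C=[(110,-150),(-110,-150),(-110,150),(110,150)]
T=np.array([(123,33),(492,78),(403,577),(28,525)])/3.9+[15,90]
S=np.array([(717,280),(438,362),(222,82),(478,12)])/4+[270,75]
tipT=np.array([730,500])/3.9+[15,90]; tipS=np.array([30,222])/4+[270,75]
kT=np.array([718,343])/3.9+[15,90]; kS=np.array([118,307])/4+[270,75]
if __name__=='__main__':
    def res(p,full=False):
        r=[]
        for n,I,off,tip,k in(('top',T,p[4:6],tipT,kT),('scene',S,p[6:8],tipS,kS)):
            P=[cab(p,a,b,235) for a,b in C]+[doorpt(p,287,12.5,220),doorpt(p,197,43,212)]
            r.append(proj(n,np.array(P))+off-np.vstack([I,tip,k]))
        if full: return r
        return np.r_[np.concatenate(r).ravel(),np.array(p[4:8])/1.0]
    s=least_squares(res,[600,250,1.4,.6,0,0,0,0],loss='soft_l1')
    p=s.x; print(p.round(3),'yaw deg',np.degrees(p[2]),'th',p[3]); print(np.round(res(p,True),1))
    np.save('p.npy',p)
    print('knob',doorpt(p,197,43,212),'hinge',doorpt(p,0,0,0),'tip',doorpt(p,287,12,212),'knob closed',doorpt([*p[:3],0.03],197,43,212))
E
python3 fit.py
```

```text
Traceback (most recent call last):
  File "fit.py", line 22, in <module>
    s=least_squares(res,[600,250,1.4,.6,0,0,0,0],loss='soft_l1')
  File "fit.py", line 18, in res
    P=[cab(p,a,b,235) for a,b in C]+[doorpt(p,287,12.5,220),doorpt(p,197,43,212)]
                                     ~~~~~~^^^^^^^^^^^^^^^^
  File "fit.py", line 4, in doorpt
    x,y,yaw,th=p; yaw=yaw;
    ^^^^^^^^^^
ValueError: too many values to unpack (expected 4)
```

```bash
sed -i 's/x,y,yaw,th=p; yaw=yaw;/th=p[3]/' fit.py; python3 fit.py
```

```text
[ 5.95094e+02  3.04928e+02  1.42100e+00  5.73000e-01  6.49000e-01
 -2.44000e-01  4.50000e-01 -5.38000e-01] yaw deg 81.39246051309452 th 0.5726359375063551
[[[-0.3 -1.9]
  [-0.7 -1. ]
  [ 0.6  0.5]
  [-0.7  1.1]
  [ 0.4  0.4]
  [-0.   0.3]]

 [[ 1.6  0.4]
  [ 0.1  2.7]
  [-1.  -0.7]
  [ 0.   0. ]
  [-0.3 -1.2]
  [-0.4  0.5]]]
knob [565.21616892  42.56013001 212.        ] hinge [727.27277964 162.54202416   0.        ] tip [470.41805775  33.93933428 212.        ] knob closed [526.53746587 143.48070711 212.        ]
```

```bash
cat > go.py <<'E'
from fit import *
def Rt(phi,tilt):
    f=np.radians(phi);a=np.radians(tilt);h=np.array([np.cos(f),np.sin(f),0]);z=np.array([0,0,1.])
    y=np.cos(a)*h-np.sin(a)*z; x=-np.sin(a)*h-np.cos(a)*z
    return np.c_[x,y,np.cross(x,y)]
def to(pos,phi,tilt):
    s=get_state(); R=Ro.from_euler('xyz',s['ee_rot'],degrees=True).as_matrix()
    d=R.T@(np.array(pos)-s['tool_pos']); w=Ro.from_matrix(R.T@Rt(phi,tilt)).as_rotvec()
    print('t',round(s['t'],2),'pos',s['tool_pos'].round(1),'rot',s['ee_rot'].round(1),'J',s['joint_pos'].round(0),'F',s['wrist_force'].round(1))
    print('shift',d.round(1),'turn',w.round(3), 'deg',np.degrees(np.linalg.norm(w)).round(0))
E
python3 - <<'E'
from go import *
p=np.load('p.npy')
for th in(.573,.3,.1,.03): print(th,doorpt([*p[:3],th],205,23.3,182).round(0),'norm az',np.degrees(p[2]+th))
print('standoff',doorpt(p,205,110,190))
print(unproj('top',[[270,213]],75))
to([480,-260,320],90,15)
E
```

```text
0.573 [550.  57. 182.] norm az 114.22294217409069
0.3 [528. 109. 182.] norm az 98.58119436701922
0.1 [521. 150. 182.] norm az 87.12203846440276
0.03 [521. 164. 182.] norm az 83.11133389848699
standoff [585.38639213 -21.83056881 190.        ]
[[ 482.30818539 -128.58296085   75.        ]]
t 1.25 pos [ 167.8 -602.   245.3] rot [ -90.     0.  -164.4] J [-80.  16.  -2.  73.   0.  84.] F [ 0.6  0.6 -0.9]
shift [-392.6  -74.7 -245.7] turn [-0.843 -1.098  1.109] deg 102.0
```

```bash
python3 -m jog '[-131,-25,-82,-0.28,-0.366,0.37,0, -131,-25,-82,-0.28,-0.366,0.37,0, -131,-25,-82,-0.28,-0.366,0.37,0, -131,-25,-82,-0.28,-0.366,0.37,0, -131,-25,-82,-0.28,-0.366,0.37,0]'
python3 -c "
from go import *
to([480,-260,320],90,15)"
```

```text
t: 1.67
tool_pos: [275.0, -484.8, 272.6]
ee_rot: [-102.5, 23.8, -145.3]
wrist_force: [-0.4, -0.1, 0.3]
width: 0.299
t 1.67 pos [ 275.  -484.8  272.6] rot [-102.5   23.8 -145.3] J [-76.  21.   4.  94.  17.  64.] F [-0.4 -0.1  0.3]
shift [-290.4   89.3  -49.9] turn [-0.559 -0.724  0.737] deg 67.0
```

```bash
python3 -m jog '[-150,45,-25,-0.28,-0.362,0.37,0, -150,45,-25,-0.28,-0.362,0.37,0, -150,45,-25,-0.28,-0.362,0.37,0, -150,45,-25,-0.28,-0.362,0.37,0, -150,45,-25,-0.28,-0.362,0.37,0]'
python3 -c "
from go import *
to([480,-260,320],90,15)"
```

```text
t: 2.08
tool_pos: [382.0, -370.3, 296.1]
ee_rot: [-107.9, 49.9, -127.4]
wrist_force: [-0.5, 0.3, -1.0]
width: -0.003
t 2.08 pos [ 382.  -370.3  296.1] rot [-107.9   49.9 -127.4] J [-66.  30.   9. 114.  29.  40.] F [-0.5  0.3 -1. ]
shift [-113.1   89.1   40.1] turn [-0.279 -0.363  0.366] deg 34.0
```

```bash
python3 -c "
from go import *
to([580,-130,320],75,25)"
```

```text
t 2.08 pos [ 382.  -370.3  296.1] rot [-107.9   49.9 -127.4] J [-66.  30.   9. 114.  29.  40.] F [-0.5  0.3 -1. ]
shift [-218.8  208.3   78.9] turn [-0.022 -0.248  0.224] deg 19.0
```

```bash
python3 -m jog '[-138,132,50,-0.01,-0.1,0.1,0, -138,132,50,-0.01,-0.1,0.1,0, -138,132,50,-0.01,-0.12,0.11,0, -138,132,50,-0.02,-0.16,0.15,0, -138,132,50,-0.02,-0.16,0.15,0]'
python3 -c "
from go import *
to([585,-90,260],90,15)"
```

```text
t: 2.5
tool_pos: [506.5, -220.3, 307.3]
ee_rot: [-99.4, 60.3, -115.9]
wrist_force: [0.6, 0.3, -0.8]
width: 0.003
t 2.5 pos [ 506.5 -220.3  307.3] rot [ -99.4   60.3 -115.9] J [-51.  28.   2. 111.  45.  39.] F [ 0.6  0.3 -0.8]
shift [-34.1 150.7  38.7] turn [-0.257 -0.192  0.237] deg 23.0
```

```bash
python3 -m jog '[-8,38,10,0,-0.02,0.02,0, -16,76,20,-0.05,-0.06,0.06,0, -26,115,30,-0.1,-0.1,0.1,0, -34,150,39,-0.17,-0.15,0.16,0, -34,150,39,-0.257,-0.192,0.237,0, -34,150,39,-0.257,-0.192,0.237,0]' ; python3 -m jog '[-8,38,10,0,-0.02,0.02,0, -16,76,20,-0.05,-0.06,0.06,0, -26,115,30,-0.1,-0.1,0.1,0, -34,150,39,-0.17,-0.15,0.16,0, -34,150,39,-0.257,-0.192,0.237,0]'
python3 -c "
from go import *
to([585,-20,182],98,15)
f=grab_frame('wrist');cv2.imwrite('pics/w1.png',f[:,:,::-1])"
```

```text
t: 2.92
tool_pos: [584.8, -87.7, 261.2]
ee_rot: [-89.3, 75.0, -88.9]
wrist_force: [-0.4, 0.2, -0.3]
width: 0.001
t 2.92 pos [584.8 -87.7 261.2] rot [-89.3  75.  -88.9] J [-37.  42.   7. 122.  50.  19.] F [-0.4  0.2 -0.3]
shift [58.9 85.9  0.5] turn [-0.129 -0.031  0.   ] deg 8.0validation failed for argument at $...
```

View pics/w1.png

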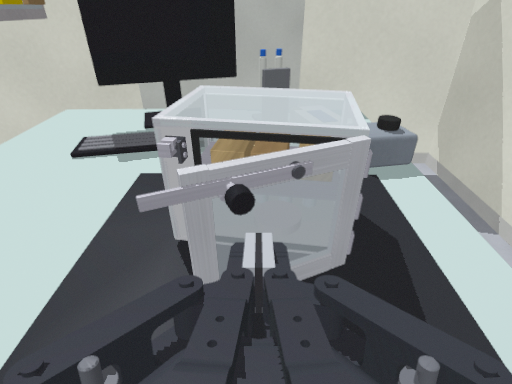

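```bash
python3 - <<'E'
from go import *
p=np.load('p.npy'); s=get_state()
P=[doorpt(p,197,43,212),doorpt(p,197,52,212),doorpt(p,287,15,220),doorpt(p,287,15,204),doorpt(p,240,7,231),doorpt(p,97,15,220),doorpt(p,0,7,231),cab(p,-110,150,235),cab(p,-110,-150,235)]
uv=proj('wrist',np.array(P),s); print(uv.round(0))
im=cv2.imread('pics/w1.png')
for u in uv: cv2.circle(im,tuple(int(round(v)) for v in u),2,(0,0,255),-1)
im=cv2.resize(im[70:300,100:390],None,fx=2.7,fy=2.6,interpolation=cv2.INTER_CUBIC); cv2.imwrite('pics/w1b.png',im)
print(recognise('wrist','latch_bar')[:2],recognise('wrist','latch_knob')[:2])
E
```

```text
[[240. 193.]
 [243. 198.]
 [135. 192.]
 [139. 207.]
 [183. 168.]
 [314. 157.]
 [378. 133.]
 [152. 116.]
 [372. 125.]]
[{'location': [535.9, 65.1, 212.7], 'score': 0.82}] [{'location': [535.4, 63.2, 215.7], 'score': 0.86}]
```

View pics/w1b.png

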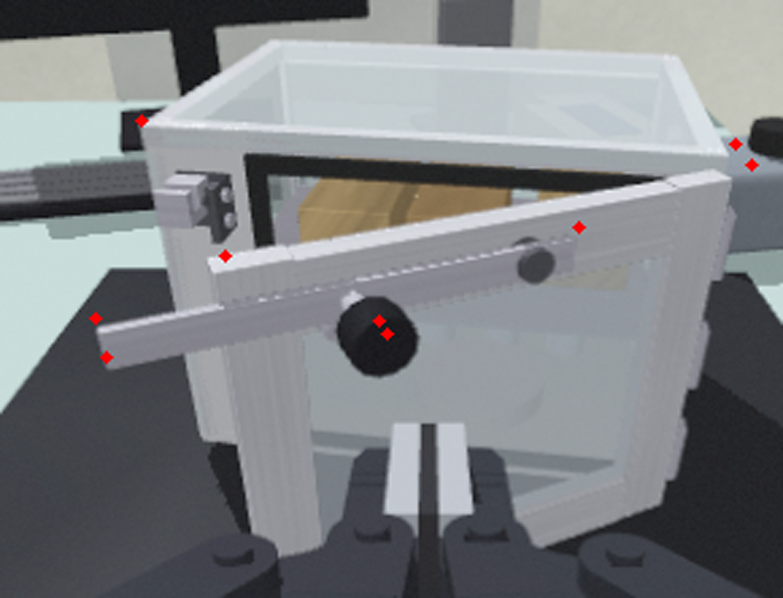

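```bash
cat > fit2.py <<'E'
from go import *
s=dict(tool_pos=np.array([584.8,-87.7,261.2]),ee_rot=np.array([-89.3,75.0,-88.9]))
W=np.array([(146,133),(727,157),(98,328),(107,368),(385,338),(214,270)])/[2.7,2.6]+[100,70]
def res(p,full=False):
    r=[]
    for n,I,off,tip,k in(('top',T,p[4:6],tipT,kT),('scene',S,p[6:8],tipS,kS)):
        P=[cab(p,a,b,235) for a,b in C]+[doorpt(p,287,12.5,220),doorpt(p,197,43,212)]
        r.append(proj(n,np.array(P))+off-np.vstack([I,tip,k]))
    P=[cab(p,-110,150,235),cab(p,-110,-150,235),doorpt(p,287,15,220),doorpt(p,287,15,204),doorpt(p,197,52,212),doorpt(p,240,7,231)]
    r.append(proj('wrist',np.array(P),s)+p[8:10]-W)
    if full: return r
    return np.r_[np.concatenate(r).ravel(),np.array(p[4:8])/1.0,p[8:10]/3]
f=least_squares(res,[595,300,1.42,.57]+[0]*6,loss='soft_l1'); p=f.x
print(p.round(3)); 
for q in res(p,True): print(q.round(1).tolist())
np.save('p.npy',p); print(doorpt(p,197,43,212),doorpt(p,205,23,182),np.degrees(p[2]+p[3]))
E
python3 fit2.py
```

```text
[ 5.94232e+02  3.08814e+02  1.42000e+00  5.71000e-01  2.32800e+00
 -6.41000e-01 -3.47000e-01  1.40000e-02  4.82000e-01  1.86600e+00]
[[-0.2, -2.0], [-0.6, -1.0], [0.5, 0.5], [-0.8, 1.1], [0.2, 0.6], [-0.1, 0.5]]
[[1.6, 0.3], [0.2, 2.4], [-0.8, -0.8], [0.0, 0.0], [0.0, -1.4], [-0.1, 0.2]]
[[-1.5, -2.8], [0.5, -0.0], [-0.2, 0.8], [0.0, -0.3], [-0.5, 3.3], [4.4, -0.7]]
[563.98437513  46.70384842 212.        ] [548.52129508  61.7002865  182.        ] 114.07629726038577
```

```bash
python3 -c "
from go import *
p=np.load('p.npy')
to(doorpt(p,203,60,168),88,15)"
```

```text
t 3.07 pos [584.5 -92.2 256.6] rot [-91.5  75.  -91.5] J [-37.  42.   7. 121.  50.  19.] F [-0.5  0.5  0.4]
shift [ 54.6 139.7 -18.4] turn [ 0.035  0.002 -0.001] deg 2.0
```

```bash
python3 -m jog '[25,20,-4,0.01,0,0,0, 54,50,-8,0.02,0,0,0, 54,85,-12,0.035,0,0,0, 54,115,-15,0.035,0,0,0, 54,139,-18,0.035,0,0,0]'; python3 -c "
from go import *
p=np.load('p.npy')
f=grab_frame('wrist');cv2.imwrite('pics/w2.png',f[:,:,::-1])
to(doorpt(p,203,23,168),88,15)"
```

```text
t: 3.48
tool_pos: [565.8, 27.3, 174.0]
ee_rot: [-87.6, 74.7, -89.9]
wrist_force: [-0.4, 0.1, -0.0]
width: -0.004
t 3.53 pos [563.9  30.9 173.6] rot [-88.2  74.8 -90.3] J [-29.  39.  -9. 101.  59.  27.] F [-2.6  2.7 -0.2]
shift [ -2.9  31.5 -14.7] turn [-0.002  0.008  0.003] deg 1.0
```

View pics/w2.png

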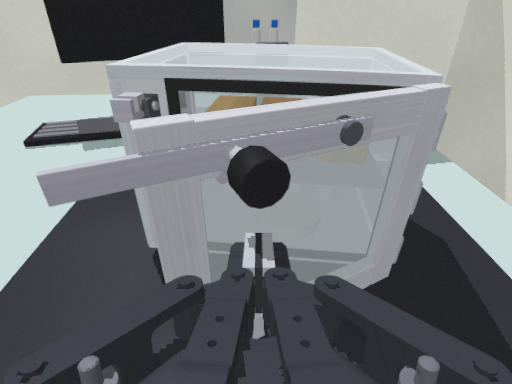

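```bash
python3 -m jog '[0,8,-6,0,0,0,0, 0,16,-12,0,0,0,0, 0,22,-14,0,0,0,0, 0,26,-14,0,0,0,0, 0,30,-14,0,0,0,0]'; python3 -c "
from go import *
p=np.load('p.npy')
f=grab_frame('wrist');cv2.imwrite('pics/w3.png',f[:,:,::-1])
to(doorpt(p,203,23,168),88,15)"
```

```text
t: 3.95
tool_pos: [553.7, 56.0, 165.1]
ee_rot: [-87.7, 74.8, -89.9]
wrist_force: [-0.7, -0.4, 0.4]
width: -0.006
t 4.0 pos [553.6  56.6 164.8] rot [-87.9  74.8 -90. ] J [-28.  38. -12.  97.  61.  28.] F [ 0.1  0.4 -0.4]
shift [-4.7  4.7 -3.4] turn [-0.004  0.009  0.003] deg 1.0
```

View pics/w3.png

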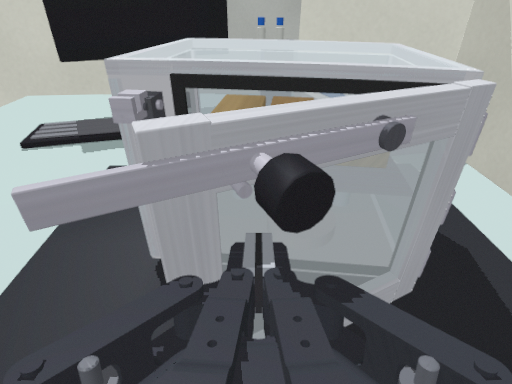

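```bash
cat >> go.py <<'E'
def way(al,out,zs,ths,phi,tilt):
    p=np.load('p.npy')
    for th,z in zip(ths,zs):
        print('th',th,end=' '); to(doorpt([*p[:3],th],al,out,z),phi,tilt)
E
python3 -c "
from go import *
way(201,23,[166]*5,[.5,.42,.34,.26,.18],88,15)"
```

```text
th 0.5 t 4.0 pos [553.6  56.6 164.8] rot [-87.9  74.8 -90. ] J [-28.  38. -12.  97.  61.  28.] F [ 0.1  0.4 -0.4]
shift [-6.3 18.  -9. ] turn [-0.004  0.009  0.003] deg 1.0
th 0.42 t 4.0 pos [553.6  56.6 164.8] rot [-87.9  74.8 -90. ] J [-28.  38. -12.  97.  61.  28.] F [ 0.1  0.4 -0.4]
shift [-10.1  32.  -16.1] turn [-0.004  0.009  0.003] deg 1.0
th 0.34 t 4.0 pos [553.6  56.6 164.8] rot [-87.9  74.8 -90. ] J [-28.  38. -12.  97.  61.  28.] F [ 0.1  0.4 -0.4]
shift [-14.1  46.5 -22.1] turn [-0.004  0.009  0.003] deg 1.0
th 0.26 t 4.0 pos [553.6  56.6 164.8] rot [-87.9  74.8 -90. ] J [-28.  38. -12.  97.  61.  28.] F [ 0.1  0.4 -0.4]
shift [-18.2  61.4 -26.9] turn [-0.004  0.009  0.003] deg 1.0
th 0.18 t 4.0 pos [553.6  56.6 164.8] rot [-87.9  74.8 -90. ] J [-28.  38. -12.  97.  61.  28.] F [ 0.1  0.4 -0.4]
shift [-22.4  76.6 -30.4] turn [-0.004  0.009  0.003] deg 1.0
```

```bash
python3 -m jog '[-2,7,-3,0,0,0,0, -4,13,-6,0,0,0,0, -6,19,-9,0,0,0,0, -8,26,-13,0,0,0,0, -10,32,-16,0,0,0,0]'; python3 -c "
from go import *
p=np.load('p.npy')
f=grab_frame('wrist');cv2.imwrite('pics/w4.png',f[:,:,::-1])
way(201,23,[166]*3,[.42,.3,.2],88,15)"
```

```text
t: 4.42
tool_pos: [537.9, 91.5, 165.7]
ee_rot: [-88.2, 74.9, -90.3]
wrist_force: [-0.5, 0.5, 0.6]
width: 0.003
th 0.42 t 4.47 pos [537.   92.5 165.8] rot [-88.4  74.9 -90.4] J [-25.  36. -16.  93.  63.  31.] F [-0.3  0.9 -0.9]
shift [ 0.3 -1.7  1.7] turn [-0.001  0.007  0.002] deg 0.0
th 0.3 t 4.47 pos [537.   92.5 165.8] rot [-88.4  74.9 -90.4] J [-25.  36. -16.  93.  63.  31.] F [-0.3  0.9 -0.9]
shift [-5.7 20.2 -6.8] turn [-0.001  0.007  0.002] deg 0.0
th 0.2 t 4.47 pos [537.   92.5 165.8] rot [-88.4  74.9 -90.4] J [-25.  36. -16.  93.  63.  31.] F [-0.3  0.9 -0.9]
shift [-10.8  39.2 -11.7] turn [-0.001  0.007  0.002] deg 0.0
```

View pics/w4.png

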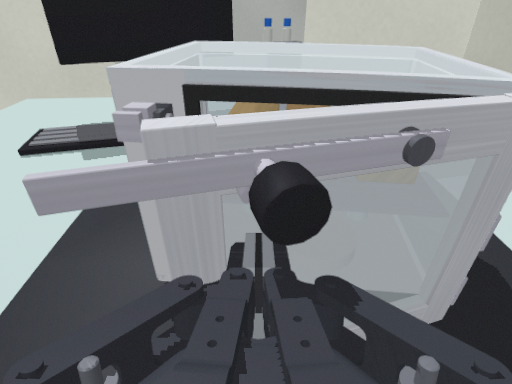

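```bash
python3 -m jog '[-2,8,-3,0,0,0,0, -4,16,-5,0,0,0,0, -6,24,-8,0,0,0,0, -8,32,-10,0,0,0,0, -11,39,-12,0,0,0,0]'; cat > look.py <<'E'
from go import *
import sys
n=sys.argv[1]; ths=[float(a) for a in sys.argv[2:]]
p=np.load('p.npy'); s=get_state(); f=grab_frame('wrist')[:,:,::-1].copy()
im=cv2.resize(f,(800,600),interpolation=cv2.INTER_CUBIC)
for th,c in zip(ths,[(0,0,255),(0,255,0),(255,0,0)]):
    q=[*p[:3],th]
    for u in proj('wrist',np.array([doorpt(q,287,15,220),doorpt(q,240,7,231),doorpt(q,97,15,220),doorpt(q,197,52,212),cab(p,-110,150,235),cab(p,-110,-150,235)]),s): cv2.circle(im,tuple(int(v) for v in u*1.5625),3,c,-1)
cv2.imwrite(f'pics/{n}.png',im); cv2.imwrite(f'pics/{n}_raw.png',f)
print(round(s['t'],2),s['tool_pos'].round(1),s['ee_rot'].round(1),s['wrist_force'].round(1))
E
python3 look.py w5 .25 .2 .15
```

```text
t: 4.88
tool_pos: [527.5, 132.5, 165.9]
ee_rot: [-88.1, 74.9, -90.2]
wrist_force: [-0.2, -0.3, 0.4]
width: -0.002
4.88 [527.5 132.5 165.9] [-88.1  74.9 -90.2] [-0.2 -0.3  0.4]
```

View pics/w5.png

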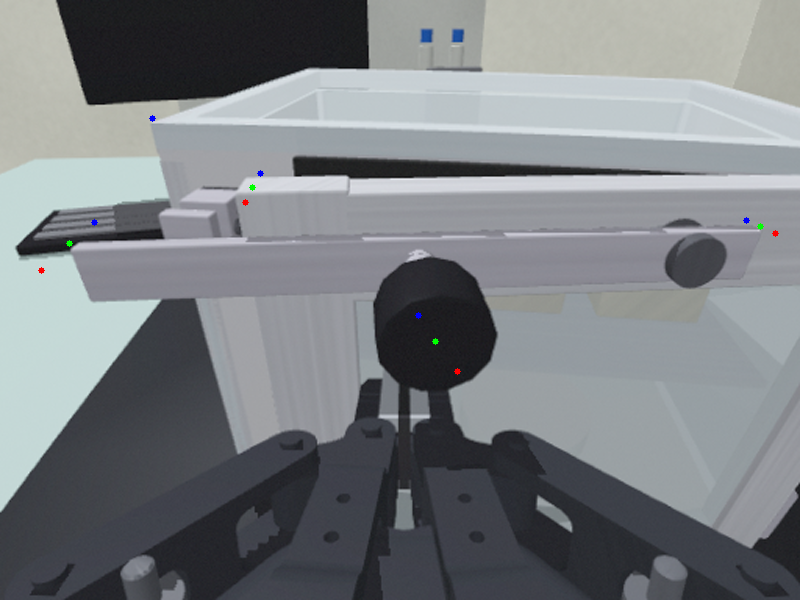

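```bash
python3 -c "
from go import *
p=np.load('p.npy'); q=[*p[:3],.2]
print(doorpt(q,197,33,212), 'tool',get_state()['tool_pos'])
to(doorpt(q,199,25,180),88,15);to(doorpt(q,199,25,196),88,15)"; 
```

```text
[531.15788096 123.71521971 212.        ] tool [526.75471379 133.57079951 166.30529182]
t 4.93 pos [526.8 133.6 166.3] rot [-88.3  74.9 -90.3] J [-21.  34. -19.  88.  66.  36.] F [-0.9  0.3  0.2]
shift [-12.7  -5.4   2.2] turn [-0.001  0.008  0.002] deg 0.0
t 4.93 pos [526.8 133.6 166.3] rot [-88.3  74.9 -90.3] J [-21.  34. -19.  88.  66.  36.] F [-0.9  0.3  0.2]
shift [-28.2  -9.6   2.3] turn [-0.001  0.008  0.002] deg 0.0
```

```bash
python3 -m jog '[-6,-3,2,0,0,0,0, -12,-5,2,0,0,0,0, -18,-7,2,0,0,0,0, -24,-8,2,0,0,0,0, -30,-10,2,0,0,0,0]'; python3 look.py w6 .2
```

```text
t: 5.35
tool_pos: [529.6, 129.3, 198.2]
ee_rot: [-88.0, 74.8, -90.1]
wrist_force: [0.0, 0.6, -0.7]
width: 0.001
5.35 [529.6 129.3 198.2] [-88.   74.8 -90.1] [ 0.   0.6 -0.7]
```

View pics/w6.png

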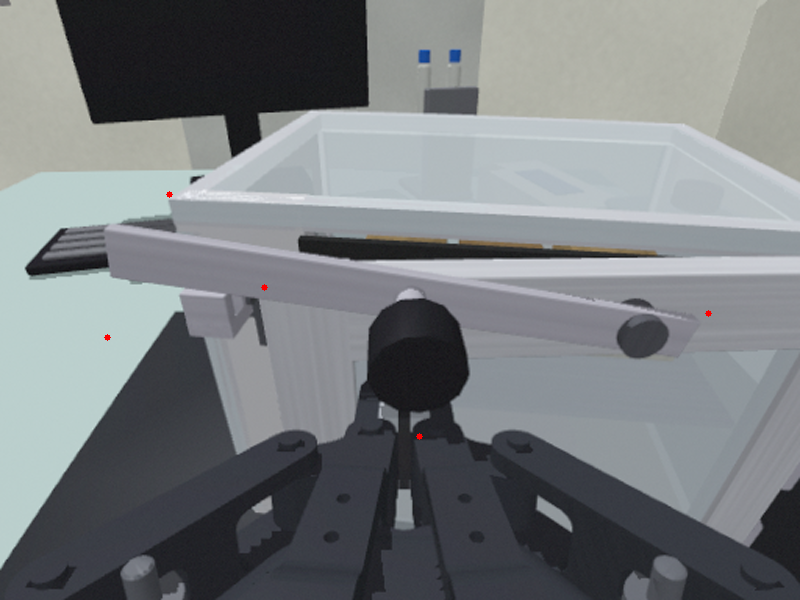

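```bash
cat > bar.py <<'E'
from go import *
# args: tiptop u,v  tipbot u,v  endtop u,v (800x600 px), optional cabinet corner
def barpt(p,th,la,b,v,out):
    return doorpt([*p[:3],th],117+b*np.cos(la)-v*np.sin(la),out,212+b*np.sin(la)+v*np.cos(la))
def solve(px,corner,s):
    p=np.load('p.npy'); px=np.array(px,float)/1.5625; c=np.array(corner,float)/1.5625
    def r(x):
        P=[barpt(p,x[0],x[1],170,8,15),barpt(p,x[0],x[1],170,-8,15),barpt(p,x[0],x[1],-20,8,15),cab(p,-110,150,235)]
        return np.r_[(proj('wrist',np.array(P),s)+x[2:4]-np.vstack([px,c])).ravel(),x[2:4]/4]
    f=least_squares(r,[.1,.1,0,0]); print('theta %.3f latch %.3f off'%tuple(f.x[:2]),f.x[2:].round(1),'res',f.fun.round(1))
E
python3 - <<'E'
from bar import *
solve([(108,225),(112,277),(697,320)],(170,200),dict(tool_pos=np.array([529.6,129.3,198.2]),ee_rot=np.array([-88.,74.8,-90.1])))
solve([(75,242),(95,300),(760,229)],(152,123),dict(tool_pos=np.array([527.5,132.5,165.9]),ee_rot=np.array([-88.1,74.9,-90.2])))
E
```

```text
theta 0.154 latch 0.188 off [-0.1  3.1] res [-0.8  1.1  0.9 -1.2  0.4  0.5 -0.4 -0.6 -0.   0.8]
theta 0.193 latch -0.001 off [0.9 2.4] res [-0.4  1.7 -0.1 -1.7 -0.5  0.1  0.9 -0.3  0.2  0.6]
```

```bash
python3 -c "
from go import *
way(199,23,[198]*5,[.154,.12,.09,.07,.03],86,15)"
```

```text
th 0.154 t 5.4 pos [530.2 129.1 199.4] rot [-87.7  74.8 -89.9] J [-22.  31. -18.  92.  65.  36.] F [-0.8 -0.6 -0.3]
shift [-2.2 13.4 -3.3] turn [0.03  0.019 0.002] deg 2.0
th 0.12 t 5.4 pos [530.2 129.1 199.4] rot [-87.7  74.8 -89.9] J [-22.  31. -18.  92.  65.  36.] F [-0.8 -0.6 -0.3]
shift [-4.  19.9 -4.3] turn [0.03  0.019 0.002] deg 2.0
th 0.09 t 5.4 pos [530.2 129.1 199.4] rot [-87.7  74.8 -89.9] J [-22.  31. -18.  92.  65.  36.] F [-0.8 -0.6 -0.3]
shift [-5.6 25.6 -4.9] turn [0.03  0.019 0.002] deg 2.0
th 0.07 t 5.4 pos [530.2 129.1 199.4] rot [-87.7  74.8 -89.9] J [-22.  31. -18.  92.  65.  36.] F [-0.8 -0.6 -0.3]
shift [-6.6 29.5 -5.2] turn [0.03  0.019 0.002] deg 2.0
th 0.03 t 5.4 pos [530.2 129.1 199.4] rot [-87.7  74.8 -89.9] J [-22.  31. -18.  92.  65.  36.] F [-0.8 -0.6 -0.3]
shift [-8.7 37.2 -5.6] turn [0.03  0.019 0.002] deg 2.0
```

```bash
python3 -m jog '[-1,5,-1,0,0,0,0, -2,10,-2,0.01,0,0,0, -3,15,-3,0.02,0.01,0,0, -4,19,-4,0.03,0.01,0,0, -5,22,-4,0.03,0.019,0,0]'; python3 look.py w7 .12 .08
```

```text
t: 5.82
tool_pos: [525.8, 152.7, 196.4]
ee_rot: [-90.5, 74.9, -94.5]
wrist_force: [-2.9, -5.3, -1.1]
width: -0.004
5.82 [525.8 152.7 196.4] [-90.5  74.9 -94.5] [-2.9 -5.3 -1.1]
```

View pics/w7.png

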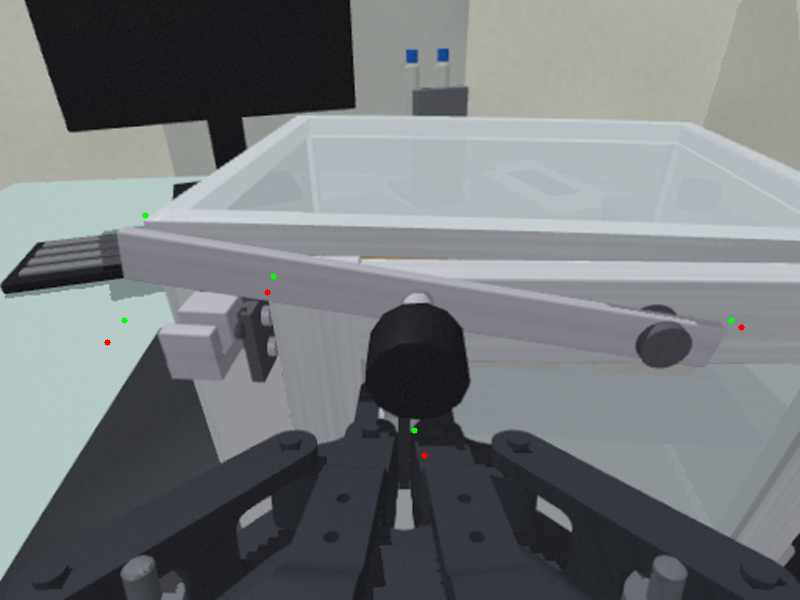

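```bash
python3 - <<'E'
from bar import *
solve([(119,231),(123,277),(725,324)],(147,221),dict(tool_pos=np.array([525.8,152.7,196.4]),ee_rot=np.array([-90.5,74.9,-94.5])))
to([525,155,197],86,15)
E
```

```text
theta 0.055 latch 0.166 off [0.2 1.4] res [-0.8 -0.4  1.8  0.3  0.3  1.9 -1.3 -1.9  0.   0.4]
t 5.87 pos [525.7 152.9 196.5] rot [-90.7  74.9 -94.6] J [-20.  29. -21.  85.  68.  43.] F [-0.7 -0.7 -1.7]
shift [-1.   1.8 -0.9] turn [ 0.002 -0.003  0.002] deg 0.0
```

```bash
python3 -c "
import cv2
f=cv2.imread('pics/w7_raw.png');cv2.imwrite('pics/w7z.png',cv2.resize(f[130:260,60:220],None,fx=4.6,fy=4.6,interpolation=cv2.INTER_CUBIC))"
```

```text
(no output)
```

View pics/w7z.png

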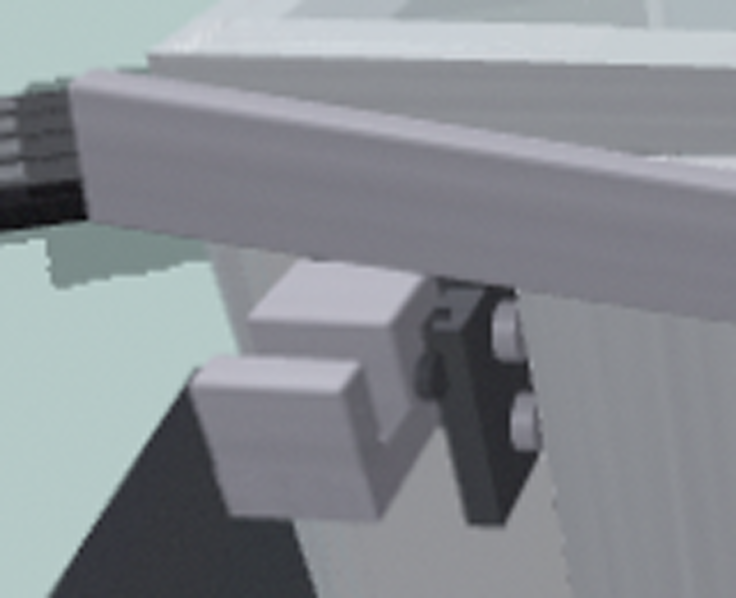

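```bash
cat > keep.py <<'E'
from bar import *
def loc(pts,z,s,off=(0,0)):
    p=np.load('p.npy'); P=unproj('wrist',np.array(pts)-np.array(off),z,s)[:,:2]-p[:2]
    c,sn=np.cos(p[2]),np.sin(p[2]); return np.c_[P@[c,sn],P@[-sn,c]]
E
python3 - <<'E'
from keep import *
s=dict(tool_pos=np.array([525.8,152.7,196.4]),ee_rot=np.array([-90.5,74.9,-94.5]))
px=np.array([(195,380),(350,390),(360,362),(222,356),(388,325),(252,318)])/4.6+[60,130]
for z in (215,217):
  for off in((0,0),(.2,1.4)): print(z,off,loc(px,z,s,off).round(1).tolist())
p=np.load('p.npy')
for th in (.008,.045,.055):
  q=np.array([-121,-152.])+267*np.array([-np.sin(th),np.cos(th)])+12.5*np.array([-np.cos(th),-np.sin(th)]); print(th,q.round(1))
E
```

```text
215 (0, 0) [[-157.4, 123.3], [-157.7, 105.5], [-152.6, 106.6], [-152.7, 122.6], [-145.1, 106.5], [-145.0, 123.0]]
215 (0.2, 1.4) [[-156.2, 124.0], [-156.6, 106.1], [-151.4, 107.3], [-151.5, 123.4], [-143.8, 107.2], [-143.7, 123.8]]
217 (0, 0) [[-160.0, 121.2], [-160.3, 103.9], [-155.3, 105.0], [-155.5, 120.6], [-148.1, 104.9], [-147.9, 121.0]]
217 (0.2, 1.4) [[-158.9, 121.9], [-159.2, 104.5], [-154.1, 105.6], [-154.3, 121.3], [-146.8, 105.5], [-146.6, 121.8]]
0.008 [-135.6  114.9]
0.045 [-145.5  114.2]
0.055 [-148.2  113.9]
```

```bash
python3 -m jog '[1.2,0.3,0,0,0,0,0, 2.4,0.6,0,0,0,0,0, 3.6,0.9,0,0,0,0,0, 4.5,1.2,0,0,0,0,0, 4.5,1.2,0,0,0,0,0]'; cat > zz.py <<'E'
from go import *
import sys
n=sys.argv[1]; s=get_state(); f=grab_frame('wrist')[:,:,::-1].copy(); cv2.imwrite(f'pics/{n}_raw.png',f)
cv2.imwrite(f'pics/{n}.png',np.vstack([cv2.resize(f[int(sys.argv[2]):int(sys.argv[2])+110,60:220],None,fx=5,fy=5,interpolation=cv2.INTER_CUBIC)]))
print(round(s['t'],2),s['tool_pos'].round(1).tolist(),s['ee_rot'].round(1).tolist(),s['wrist_force'].round(1))
E
python3 zz.py w8 125
```

```text
t: 6.28
tool_pos: [526.4, 152.1, 191.6]
ee_rot: [-90.5, 74.9, -94.4]
wrist_force: [-1.6, -1.8, -1.7]
width: -0.004
6.28 [526.4, 152.1, 191.6] [-90.5, 74.9, -94.4] [-1.6 -1.8 -1.7]
```

View pics/w8.png

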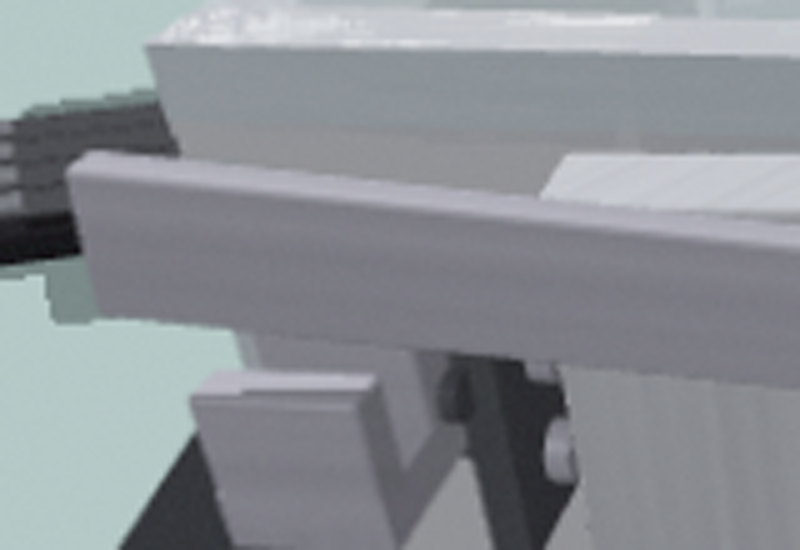

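View pics/w8_raw.png

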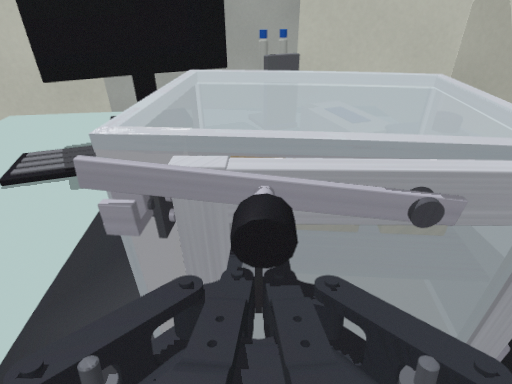

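```bash
python3 - <<'E'
from keep import *
s=dict(tool_pos=np.array([526.4,152.1,191.6]),ee_rot=np.array([-90.5,74.9,-94.4]))
solve([(116,247),(125,294),(719,308)],(140,209),s)
px=np.array([(192,397),(358,406),(380,376),(215,370)])/5+[60,125]
for z in(215,216): print(loc(px,z,s).round(1).tolist())
# bar bottom front edge over keeper pixel rows
p=np.load('p.npy')
for th in (.045,.055,.065):
  print(th,((proj('wrist',np.array([barpt(p,th,.105,140,-8,15),barpt(p,th,.105,140,-8,10),barpt(p,th,.105,170,-8,15),barpt(p,th,.105,170,8,15)]),s)-[60,125])*5).round(0).tolist())
E
```

```text
theta 0.047 latch 0.098 off [-3.2  2.4] res [-0.   0.6  1.2 -0.9  1.8  1.4 -2.8 -1.3 -0.8  0.6]
[[-157.9, 123.3], [-158.0, 106.1], [-152.7, 106.3], [-153.0, 123.6]]
[[-159.3, 122.2], [-159.4, 105.3], [-154.2, 105.4], [-154.5, 122.5]]
0.045 [[414.0, 318.0], [432.0, 294.0], [122.0, 287.0], [88.0, 143.0]]
0.055 [[406.0, 332.0], [424.0, 306.0], [108.0, 301.0], [73.0, 155.0]]
0.065 [[398.0, 345.0], [416.0, 319.0], [95.0, 316.0], [58.0, 168.0]]
```

```bash
python3 -m jog '[1.2,0.3,0,0,0,0,0, 2.4,0.6,0,0,0,0,0, 3.6,0.9,0,0,0,0,0, 4.5,1.2,0,0,0,0,0, 4.5,1.2,0,0,0,0,0]';python3 zz.py w9 125
```

```text
t: 6.75
tool_pos: [526.7, 152.3, 187.5]
ee_rot: [-90.3, 74.9, -94.3]
wrist_force: [-0.1, -0.4, -0.1]
width: 0.003
6.75 [526.7, 152.3, 187.5] [-90.3, 74.9, -94.3] [-0.1 -0.4 -0.1]
```

View pics/w9.png

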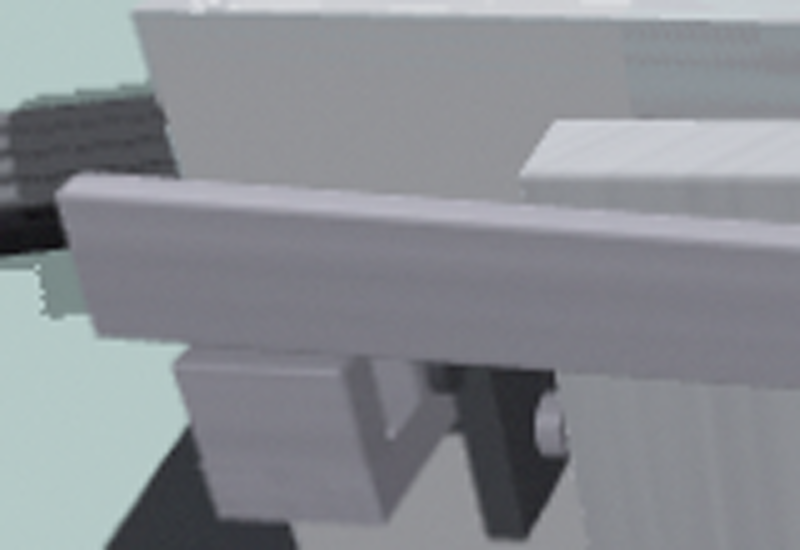

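```bash
python3 -m jog '[-2.2,-0.6,0,0,0,0,0, -4.5,-1.2,0,0,0,0,0, -4.9,0.3,0,0,0,0,0, -5.3,1.8,0,0,0,0,0, -5.3,1.8,0,0,0,0,0]';python3 zz.py w10 125
```

```text
t: 7.22
tool_pos: [526.7, 155.5, 192.2]
ee_rot: [-90.2, 74.9, -94.2]
wrist_force: [0.3, -0.0, -1.6]
width: 0.001
7.22 [526.7, 155.5, 192.2] [-90.2, 74.9, -94.2] [ 0.3 -0.  -1.6]
```

View pics/w10.png

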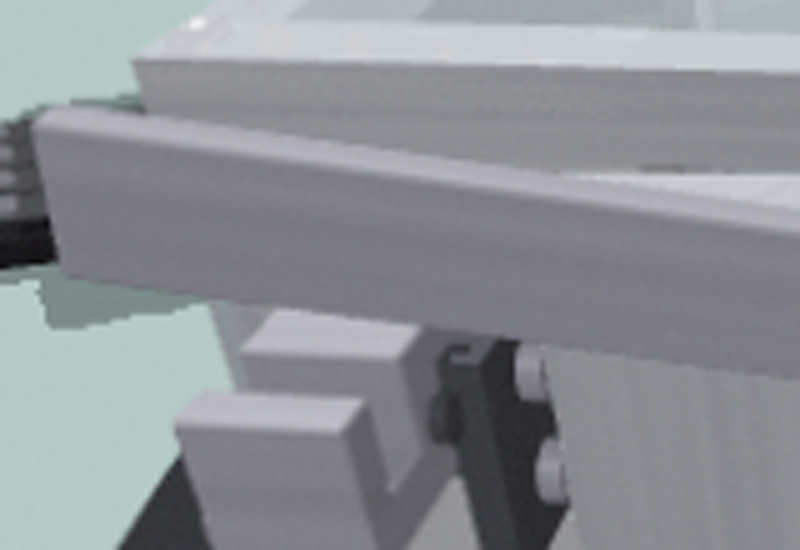

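```bash
cat > cmp.py <<'E'
# fit theta & latch & common pixel offset from bar + lip + cabinet corner; gives notch mid theta in the same fit
from keep import *
def full(bartop,barbot,barend,corner,lip,s,zk=215.5):
    p=np.load('p.npy')
    ob=np.array([bartop,barbot,barend,corner,*lip],float)
    def lp(x,y): return cab(p,x,y,zk)
    def r(v):
        th,la,u0,v0,xm=v
        P=[barpt(p,th,la,170,8,15),barpt(p,th,la,170,-8,15),barpt(p,th,la,-20,8,15),cab(p,-110,150,235),
           lp(xm-9.6,124),lp(xm-9.6,106)]
        return np.r_[(proj('wrist',np.array(P),s)+[u0,v0]-ob).ravel(),u0/3,v0/3]
    f=least_squares(r,[.05,.1,0,0,-147]); th,la,u0,v0,xm=f.x
    tm=-(xm+133.5)/267
    print('theta %.4f latch %.3f off %.1f %.1f notch x %.1f -> theta_mid %.4f; bar needs inward %.1f mm at keeper'%(th,la,u0,v0,xm,tm,(th-tm)*267)); print(f.fun.round(1))
E
python3 - <<'E'
from cmp import *
z=lambda u,v:(u/5+60,v/5+125)
s9=dict(tool_pos=np.array([526.7,152.3,187.5]),ee_rot=np.array([-90.3,74.9,-94.3]))
s10=dict(tool_pos=np.array([526.7,155.5,192.2]),ee_rot=np.array([-90.2,74.9,-94.2]))
s8=dict(tool_pos=np.array([526.4,152.1,191.6]),ee_rot=np.array([-90.5,74.9,-94.4]))
im=cv2.imread('pics/w10_raw.png'); cv2.imwrite('pics/w10e.png',cv2.resize(im[100:250,380:512],None,fx=4,fy=4))
im=cv2.imread('pics/w9_raw.png'); cv2.imwrite('pics/w9e.png',cv2.resize(im[100:250,380:512],None,fx=4,fy=4))
E
```

```text
(no output)
```

View pics/w10e.png

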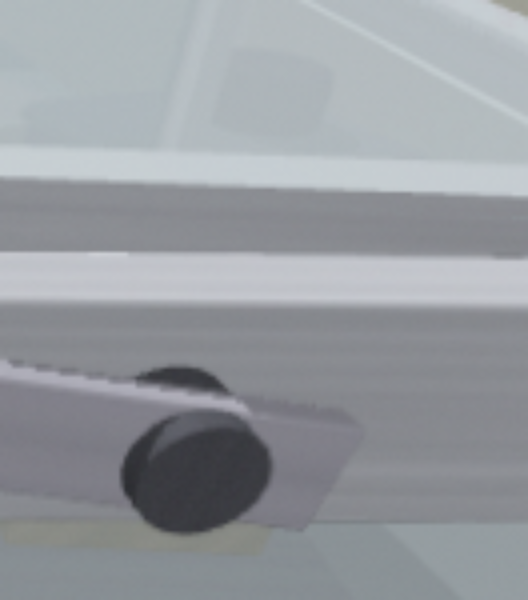

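View pics/w9e.png

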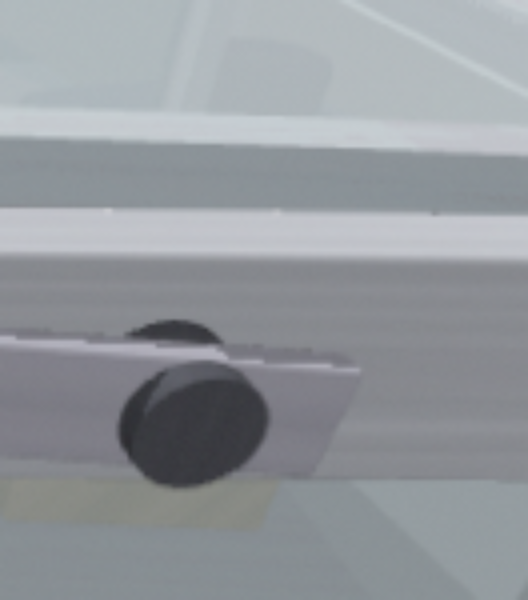

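```bash
cat >> cmp.py <<'E'
z5=lambda u,v:(u/5+60,v/5+125)
E
python3 - <<'E'
from cmp import *
z=z5
s9=dict(tool_pos=np.array([526.7,152.3,187.5]),ee_rot=np.array([-90.3,74.9,-94.3]))
s10=dict(tool_pos=np.array([526.7,155.5,192.2]),ee_rot=np.array([-90.2,74.9,-94.2]))
s8=dict(tool_pos=np.array([526.4,152.1,191.6]),ee_rot=np.array([-90.5,74.9,-94.4]))
full(z(70,165+10),z(100,315),(460,197),z(148,45),[z(192,397),z(358,406)],s8)
full(z(62,195),z(100,335),(469.5,193),z(135,12),[z(177,365),z(345,375)],s9)
full(z(38,128),z(62,273),(469,207),z(135,62),[z(178,430),z(345,434)],s10)
E
```

```text
theta 0.0478 latch 0.098 off -2.8 3.1 notch x -145.6 -> theta_mid 0.0454; bar needs inward 0.6 mm at keeper
[ 0.5 -0.4  1.5  0.2  2.5  2.3 -2.3 -0.8 -1.5 -0.8 -0.3 -0.9 -0.9  1. ]
theta 0.0582 latch 0.071 off -0.2 3.3 notch x -146.8 -> theta_mid 0.0499; bar needs inward 2.2 mm at keeper
[-0.4 -0.5  0.2  0.5 -0.4 -0.3 -0.  -0.5 -0.5  0.4  1.1  0.  -0.1  1.1]
theta 0.0572 latch 0.149 off -0.6 3.6 notch x -146.9 -> theta_mid 0.0500; bar needs inward 1.9 mm at keeper
[-0.5 -1.   0.9  1.   0.   0.5 -0.4 -0.8 -1.  -0.6  1.   0.4 -0.2  1.2]
```

```bash
python3 -m jog '[0.2,1.4,0,0,0,0,0, 0.4,2.5,0,0,0,0,0, 0.6,3.5,0,0,0,0,0, 0.6,3.5,0,0,0,0,0, 0.6,3.5,0,0,0,0,0]';python3 zz.py w11 125
```

```text
t: 7.68
tool_pos: [526.6, 158.8, 190.4]
ee_rot: [-90.5, 74.9, -94.4]
wrist_force: [0.2, 0.1, -1.6]
width: -0.0
7.68 [526.6, 158.8, 190.4] [-90.5, 74.9, -94.4] [ 0.2  0.1 -1.6]
```

View pics/w11.png

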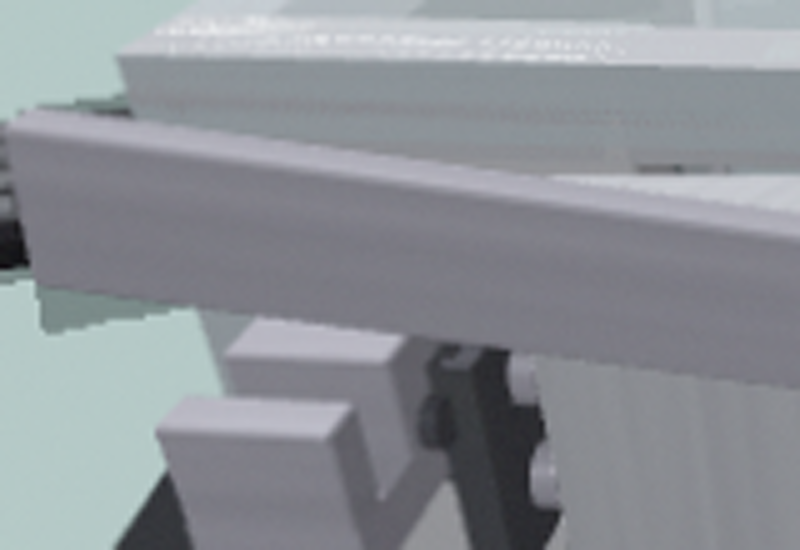

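View pics/w11_raw.png

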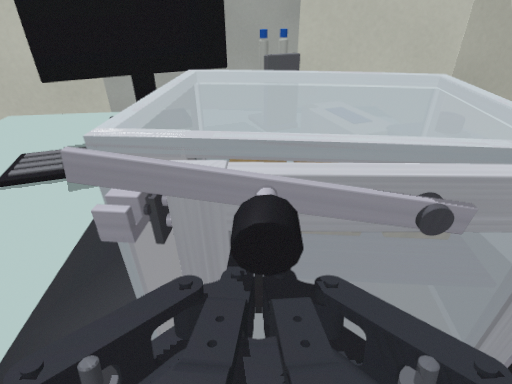

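```bash
python3 -m jog '[1,1.2,0,0,0,0,0, 2,2.4,0,0,0,0,0, 3,3.6,0,0,0,0,0, 3,4.9,0,0,0,0,0, 3,4.9,0,0,0,0,0]';python3 zz.py w12 125
```

```text
t: 8.15
tool_pos: [527.3, 162.5, 186.5]
ee_rot: [-90.3, 74.9, -94.3]
wrist_force: [0.5, -2.7, -0.4]
width: -0.006
8.15 [527.3, 162.5, 186.5] [-90.3, 74.9, -94.3] [ 0.5 -2.7 -0.4]
```

View pics/w12.png

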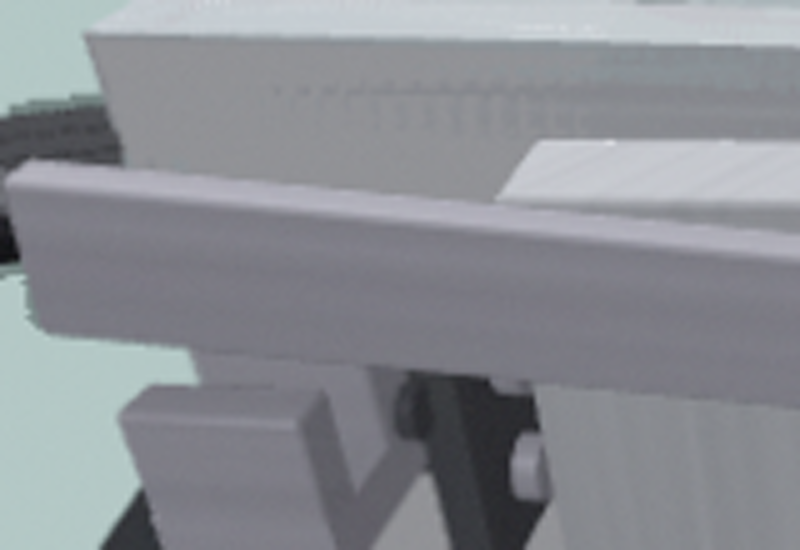

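```bash
python3 -m jog '[-0.2,0.7,0,0,0,0,0, -0.4,1.4,0,0,0,0,0, -0.5,2,0,0,0,0,0, -0.5,2,0,0,0,0,0, -0.5,2,0,0,0,0,0]';python3 zz.py w13 125
```

```text
t: 8.62
tool_pos: [527.5, 164.5, 186.4]
ee_rot: [-90.3, 74.9, -94.2]
wrist_force: [0.9, -2.6, 0.8]
width: -0.001
8.62 [527.5, 164.5, 186.4] [-90.3, 74.9, -94.2] [ 0.9 -2.6  0.8]
```

View pics/w13.png

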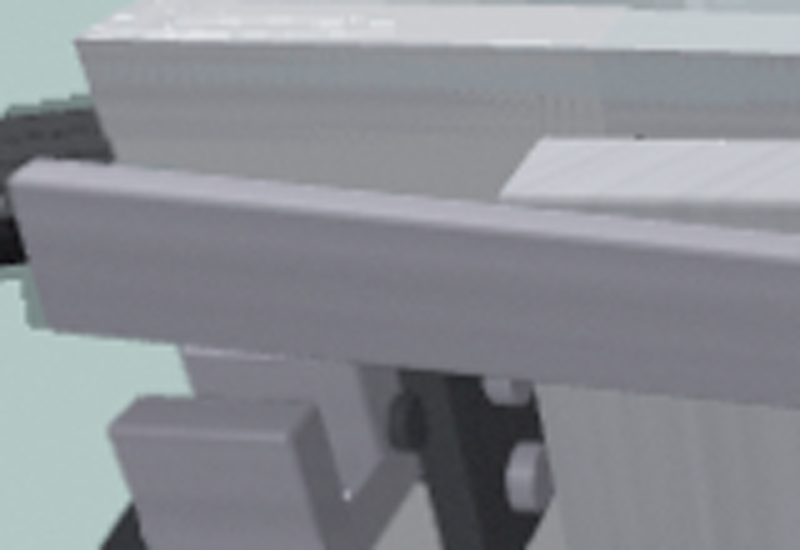

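```bash
python3 - <<'E'
import cv2
im=cv2.imread('pics/w13_raw.png'); cv2.imwrite('pics/w13e.png',cv2.resize(im[120:250,380:512],None,fx=4,fy=4))
E
```

```text
(no output)
```

View pics/w13e.png

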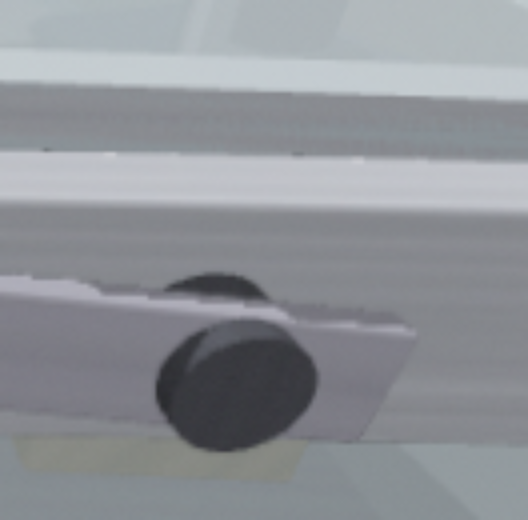

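```bash
python3 - <<'E'
from cmp import *
z=z5
full(z(12,185),z(45,328),(414/4+380,334/4+120),z(78,42),[z(110,430),z(290,438)],dict(tool_pos=np.array([527.5,164.5,186.4]),ee_rot=np.array([-90.3,74.9,-94.2])))
E
```

```text
theta 0.0390 latch 0.091 off -0.6 3.5 notch x -146.9 -> theta_mid 0.0501; bar needs inward -3.0 mm at keeper
[-1.  -1.   1.   1.1 -0.6  0.2  0.1 -1.  -0.6  0.   1.2  0.4 -0.2  1.2]
```

```bash
python3 -m jog '[0.2,-0.7,0,0,0,0,0, 0.3,-1.3,0,0,0,0,0, 0.4,-1.7,0,0,0,0,0, 0.4,-1.7,0,0,0,0,0, 0.4,-1.7,0,0,0,0,0]';python3 -m jog '[0,0,0,0,0,0,0, 0,0,0,0,0,0,0, 0,0,0,0,0,0,0, 0,0,0,0,0,0,0, 0,0,0,0,0,0,0]';python3 zz.py w14 125; python3 - <<'E'
import cv2
im=cv2.imread('pics/w14_raw.png'); cv2.imwrite('pics/w14e.png',cv2.resize(im[120:250,380:512],None,fx=4,fy=4))
E
```

```text
t: 9.08
tool_pos: [527.2, 162.8, 186.3]
ee_rot: [-90.4, 74.9, -94.3]
wrist_force: [1.2, -2.2, 0.2]
width: 0.002
t: 9.5
tool_pos: [527.2, 162.8, 186.4]
ee_rot: [-90.3, 74.9, -94.3]
wrist_force: [0.8, -1.7, -0.7]
width: -0.004
9.5 [527.2, 162.8, 186.4] [-90.3, 74.9, -94.3] [ 0.8 -1.7 -0.7]
```

View pics/w14.png

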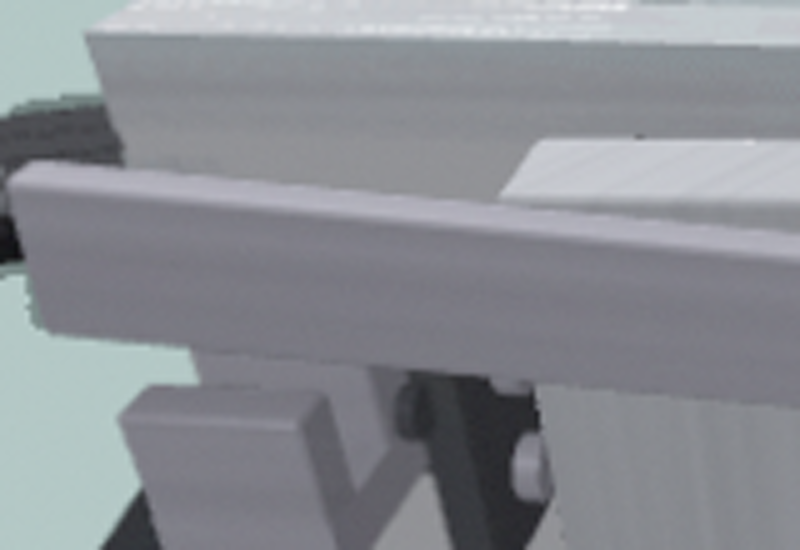

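View pics/w14e.png

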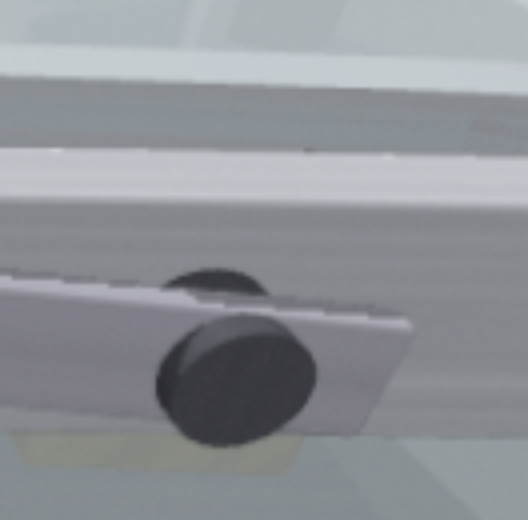

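```bash
python3 - <<'E'
from cmp import *
z=z5
full(z(12,185),z(45,330),(412/4+380,327/4+120),z(88,35),[z(121,420),z(300,430)],dict(tool_pos=np.array([527.2,162.8,186.4]),ee_rot=np.array([-90.3,74.9,-94.3])))
E
```

```text
theta 0.0469 latch 0.092 off -0.1 3.2 notch x -147.3 -> theta_mid 0.0516; bar needs inward -1.2 mm at keeper
[-1.  -0.9  1.1  0.9 -0.6  0.3  0.1 -0.9 -0.7  0.2  1.1  0.1 -0.   1.1]
```

```bash
python3 -m jog '[1,0.3,0,0,0,0,0, 2,0.5,0,0,0,0,0, 3,0.8,0,0,0,0,0, 4,1,0,0,0,0,0, 4,1,0,0,0,0,0]';python3 zz.py w15 125
```

```text
t: 9.97
tool_pos: [526.9, 162.9, 182.1]
ee_rot: [-90.5, 74.9, -94.4]
wrist_force: [0.3, -1.4, 1.1]
width: 0.0
9.97 [526.9, 162.9, 182.1] [-90.5, 74.9, -94.4] [ 0.3 -1.4  1.1]
```

View pics/w15.png

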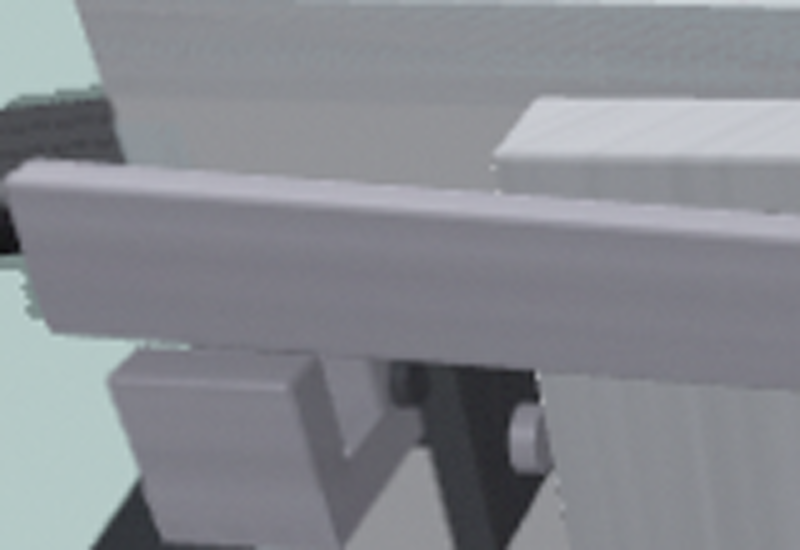

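```bash
python3 -m jog '[0,-0.2,0,0,0,0,0, 0.1,-0.4,0,0,0,0,0, 0.2,-0.6,0,0,0,0,0, 0.2,-0.8,0,0,0,0,0, 0.2,-0.8,0,0,0,0,0]';python3 zz.py w16 125
```

```text
t: 10.43
tool_pos: [526.9, 162.0, 182.2]
ee_rot: [-90.4, 74.9, -94.4]
wrist_force: [0.2, 0.9, 0.6]
width: -0.003
10.43 [526.9, 162.0, 182.2] [-90.4, 74.9, -94.4] [0.2 0.9 0.6]
```

View pics/w16.png

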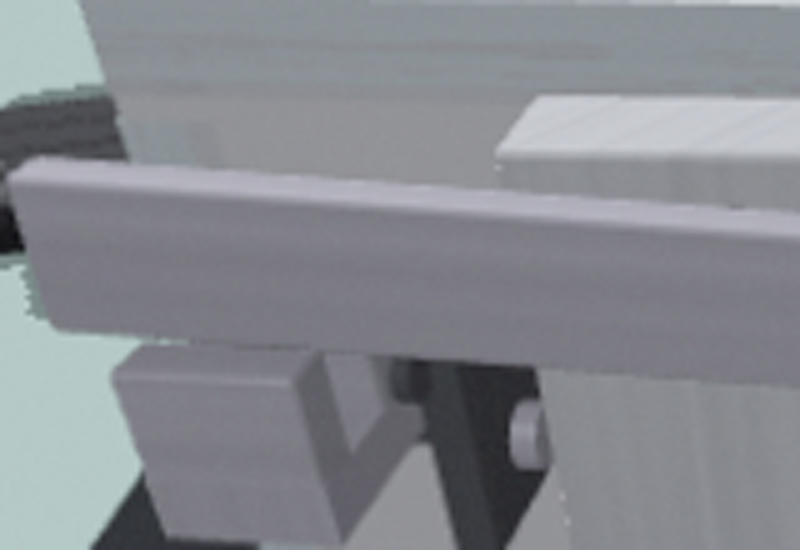

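```bash
python3 -m jog '[-2.2,-0.6,0,0,0,0,0, -4.2,-1.2,0,0,0,0,0, -4.2,-1.2,0,0,0,0,0, -4.2,-1.2,0,0,0,0,0, -4.2,-1.2,0,0,0,0,0]';python3 zz.py w17 125; python3 - <<'E'
import cv2
im=cv2.imread('pics/w17_raw.png'); cv2.imwrite('pics/w17e.png',cv2.resize(im[120:250,380:512],None,fx=4,fy=4))
E
```

```text
t: 10.9
tool_pos: [527.1, 161.7, 186.7]
ee_rot: [-90.4, 74.9, -94.3]
wrist_force: [-0.8, -2.8, -0.5]
width: -0.0
10.9 [527.1, 161.7, 186.7] [-90.4, 74.9, -94.3] [-0.8 -2.8 -0.5]
```

View pics/w17.png

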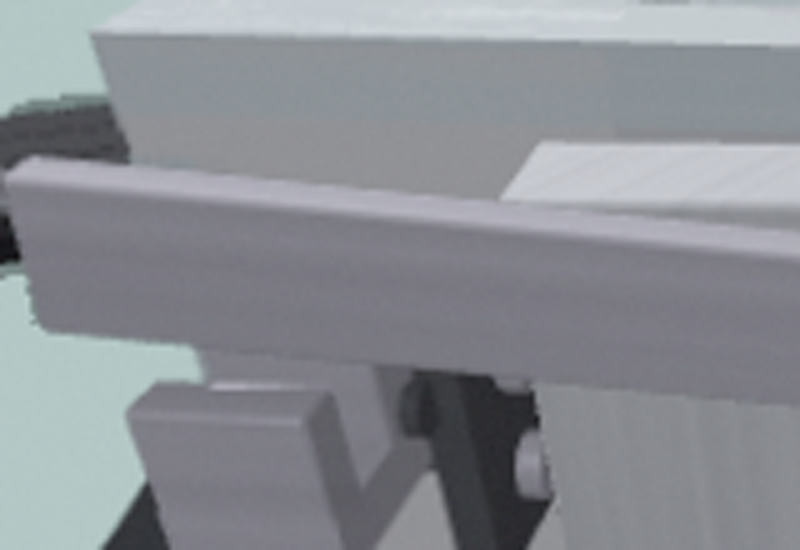

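View pics/w17e.png

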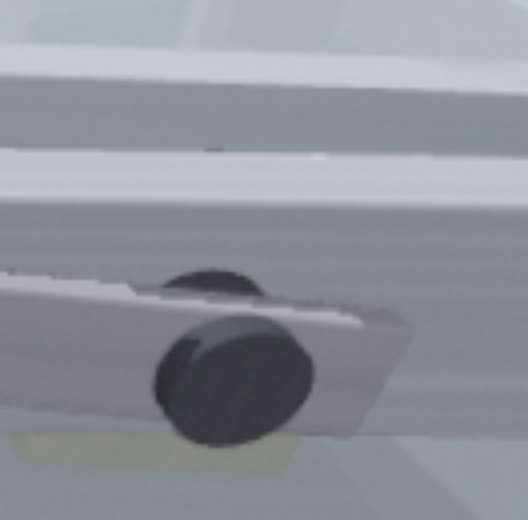

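```bash
python3 - <<'E'
from cmp import *
z=z5
full(z(6,180),z(42,330),(408/4+380,328/4+120),z(93,35),[z(128,415),z(306,428)],dict(tool_pos=np.array([527.1,161.7,186.7]),ee_rot=np.array([-90.4,74.9,-94.3])))
E
```

```text
theta 0.0526 latch 0.097 off -0.4 3.4 notch x -147.2 -> theta_mid 0.0513; bar needs inward 0.3 mm at keeper
[-0.6 -0.5  0.7  0.5 -0.5  0.5  0.3 -0.9 -0.7  0.4  0.9 -0.3 -0.1  1.1]
```

```bash
python3 -m jog '[1,0.3,0,0,0,0,0, 2,0.5,0,0,0,0,0, 3,0.8,0,0,0,0,0, 4,1,0,0,0,0,0, 4,1,0,0,0,0,0]';python3 zz.py w18 125
```

```text
t: 11.37
tool_pos: [527.3, 161.7, 182.5]
ee_rot: [-90.3, 74.9, -94.3]
wrist_force: [0.4, -1.7, 1.2]
width: 0.002
11.37 [527.3, 161.7, 182.5] [-90.3, 74.9, -94.3] [ 0.4 -1.7  1.2]
```

View pics/w18.png

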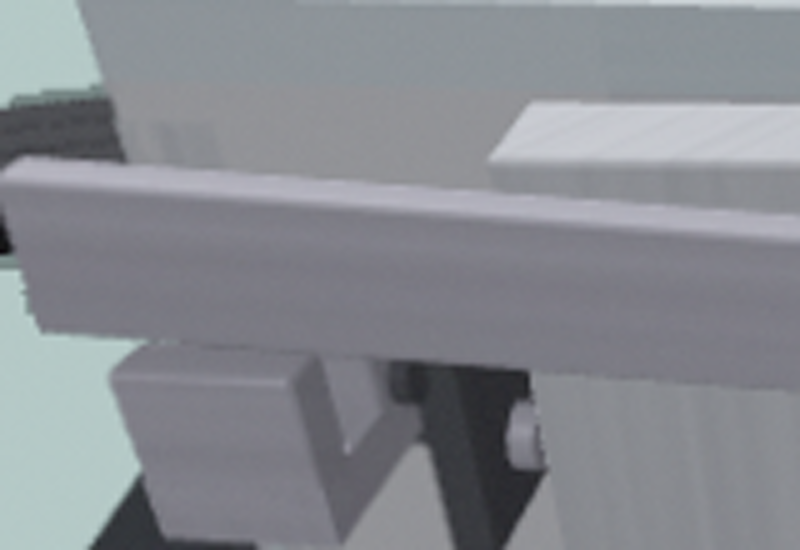

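```bash
python3 - <<'E'
import cv2,numpy as np
im=cv2.imread('pics/w18_raw.png'); a=cv2.resize(im[100:230,380:512],None,fx=4,fy=4);cv2.imwrite('pics/w18e.png',a)
b=[]
for n in('w9','w15','w18'):
    i=cv2.imread(f'pics/{n}_raw.png'); b.append(cv2.resize(i[180:215,70:150],None,fx=10,fy=5.6,interpolation=cv2.INTER_CUBIC))
cv2.imwrite('pics/cmpk.png',np.vstack(b))
E
```

```text
(no output)
```

View pics/w18e.png

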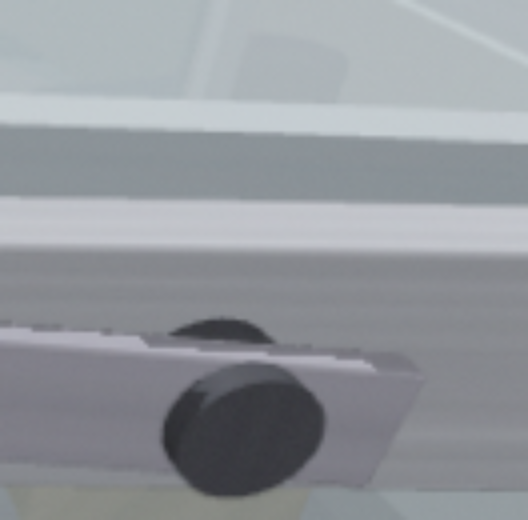

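View pics/cmpk.png

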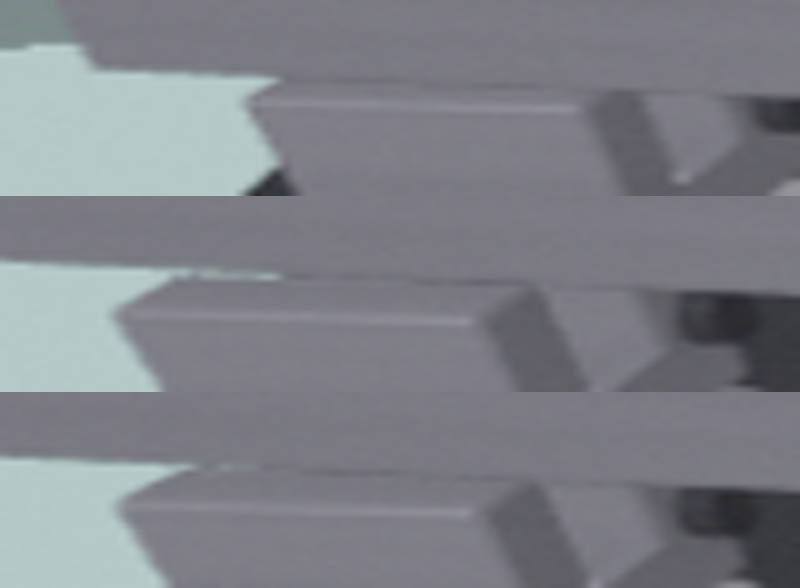

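```bash
python3 - <<'E'
from cmp import *
z=z5
# w18 corner: rim off the crop at top; find in raw
im=cv2.imread('pics/w18_raw.png'); cv2.imwrite('pics/w18c.png',cv2.resize(im[100:170,55:135],None,fx=6,fy=6))
E
```

```text
(no output)
```

View pics/w18c.png

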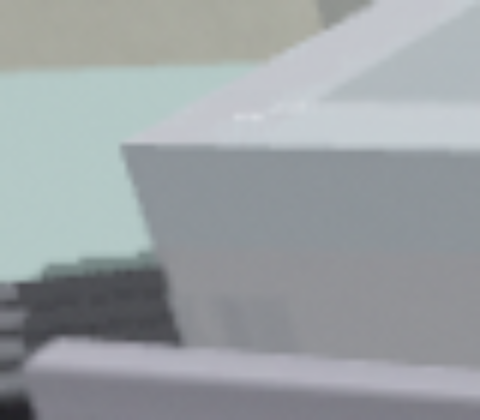

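```bash
python3 - <<'E'
from cmp import *
z=z5
c=(122/6+55,145/6+100)
full(z(3,180),z(40,330),(422/4+380,377/4+100),c,[z(111,377),z(290,385)],dict(tool_pos=np.array([527.3,161.7,182.5]),ee_rot=np.array([-90.3,74.9,-94.3])))
E
```

```text
theta 0.0514 latch 0.072 off -0.3 3.4 notch x -147.1 -> theta_mid 0.0511; bar needs inward 0.1 mm at keeper
[-1.3 -0.5  0.7  0.6 -1.  -0.8  0.7 -0.3 -0.6  0.2  1.5  0.4 -0.1  1.1]
```

```bash
python3 -m jog '[-2,-0.6,0,0,0,0,0, -4,-1.4,0,0,0,0,0, -4,-1.5,0,0,0,0,0, -4,-1.5,0,0,0,0,0, -4,-1.5,0,0,0,0,0]';python3 -m jog '[1,0.3,0,0,0,0,0, 2,0.5,0,0,0,0,0, 3,0.8,0,0,0,0,0, 4,1,0,0,0,0,0, 4,1,0,0,0,0,0]';python3 zz.py w19 125
```

```text
t: 11.83
tool_pos: [526.8, 161.4, 186.7]
ee_rot: [-90.4, 74.9, -94.4]
wrist_force: [-1.0, -0.9, -0.3]
width: -0.0
t: 12.25
tool_pos: [527.2, 161.3, 182.6]
ee_rot: [-90.3, 74.9, -94.3]
wrist_force: [0.4, -1.4, 0.7]
width: -0.002
12.25 [527.2, 161.3, 182.6] [-90.3, 74.9, -94.3] [ 0.4 -1.4  0.7]
```

View pics/w19.png

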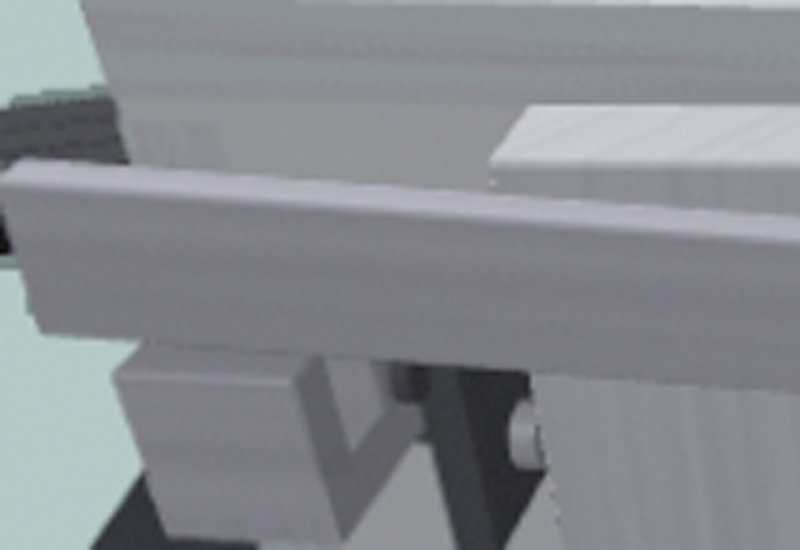

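```bash
python3 -m jog '[1,0.3,0,0,0,0,0, 2,0.5,0,0,0,0,0, 3,0.8,0,0,0,0,0, 4,1,0,0,0,0,0, 4,1,0,0,0,0,0]';python3 zz.py w20 115
```

```text
t: 12.72
tool_pos: [526.9, 161.2, 178.3]
ee_rot: [-90.4, 74.9, -94.3]
wrist_force: [-1.0, -1.2, -0.2]
width: -0.001
12.72 [526.9, 161.2, 178.3] [-90.4, 74.9, -94.3] [-1.  -1.2 -0.2]
```

View pics/w20.png

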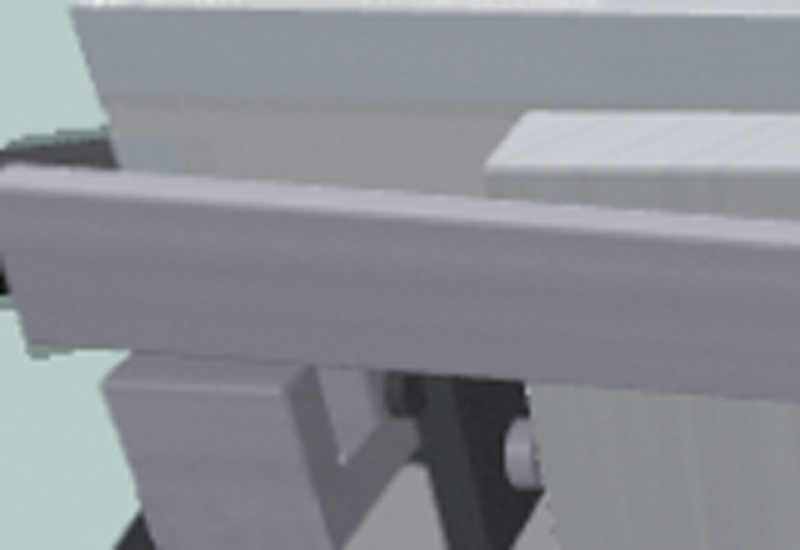

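View pics/w20_raw.png

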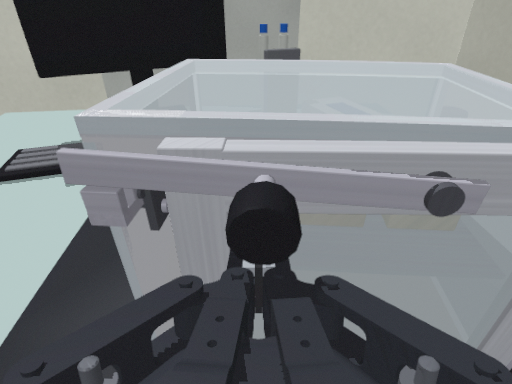

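```bash
cat > ov.py <<'E'
from cmp import *
def ov(n,row0,s,cornerpx,f1,f2,zk=215.0):
    p=np.load('p.npy')
    # anchor: front lip edge corners seen f1,f2 (raw px): find xm, y0 , with zk
    def r(v): return (proj('wrist',np.array([cab(p,v[0]-9.6,v[1]+9,zk),cab(p,v[0]-9.6,v[1]-9,zk)]),s)-np.array([f1,f2])).ravel()
    f=least_squares(r,[-147,115]); xm,y0=f.x; print('xm,y0',f.x.round(1),f.fun.round(1))
    im=cv2.imread(f'pics/{n}_raw.png'); im=cv2.resize(im[row0+45:row0+105,70:160],None,fx=8.5,fy=8.5,interpolation=cv2.INTER_CUBIC)
    for dx,c in((-9.6,(0,0,255)),(-3.6,(0,255,0)),(3.6,(255,0,0))):
        q=(proj('wrist',np.array([cab(p,xm+dx,y0+9,zk),cab(p,xm+dx,y0-9,zk)]),s)-[70,row0+45])*8.5
        cv2.line(im,tuple(int(a) for a in q[0]),tuple(int(a) for a in q[1]),c,1)
    cv2.imwrite(f'pics/{n}_ov.png',im)
E
python3 - <<'E'
from ov import *
z=lambda u,v:(u/5+60,v/5+115)
ov('w20',115,dict(tool_pos=np.array([526.9,161.2,178.3]),ee_rot=np.array([-90.4,74.9,-94.3])),0,z(103,388),z(286,394))
ov('w17',125,dict(tool_pos=np.array([527.1,161.7,186.7]),ee_rot=np.array([-90.4,74.9,-94.3])),0,z5(128,415),z5(306,428))
ov('w10',125,dict(tool_pos=np.array([526.7,155.5,192.2]),ee_rot=np.array([-90.2,74.9,-94.2])),0,z5(178,430),z5(345,434))
E
```

```text
xm,y0 [-149.3  114.3] [-1.1 -0.4  1.1  0.2]
xm,y0 [-149.   114.4] [-1.   0.2  1.  -0.4]
xm,y0 [-149.1  114.3] [-1.2 -0.6  1.1  0.4]
```

View pics/w20_ov.png

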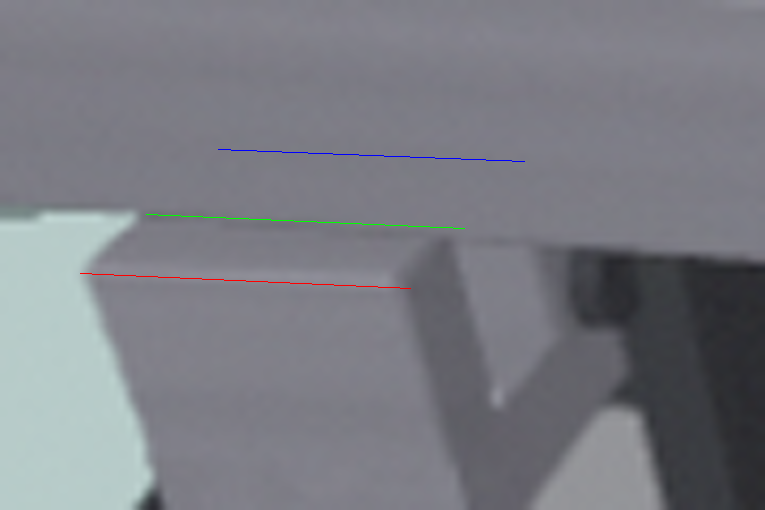

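View pics/w10_ov.png

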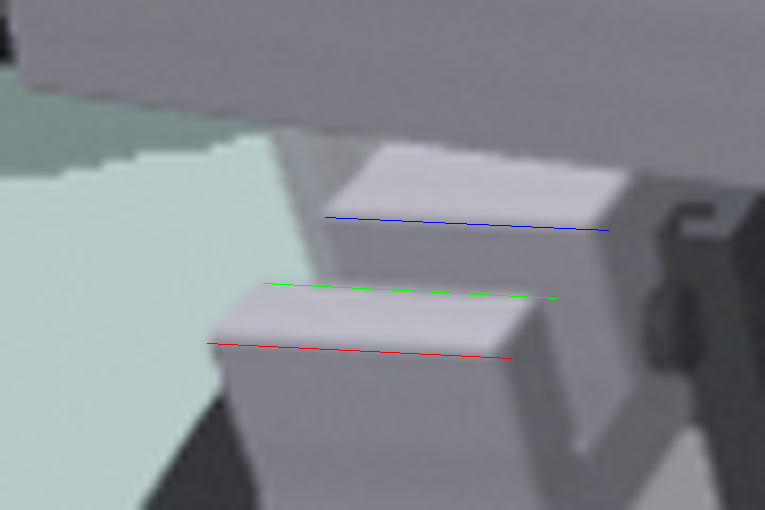

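```bash
python3 -m jog '[-0.1,0.3,0,0,0,0,0, -0.1,0.5,0,0,0,0,0, -0.2,0.7,0,0,0,0,0, -0.2,0.9,0,0,0,0,0, -0.2,0.9,0,0,0,0,0]';python3 zz.py w21 115
```

```text
t: 13.18
tool_pos: [527.0, 162.1, 178.4]
ee_rot: [-90.3, 74.9, -94.3]
wrist_force: [-0.2, -3.2, -1.6]
width: 0.003
13.18 [527.0, 162.1, 178.4] [-90.3, 74.9, -94.3] [-0.2 -3.2 -1.6]
```

View pics/w21.png

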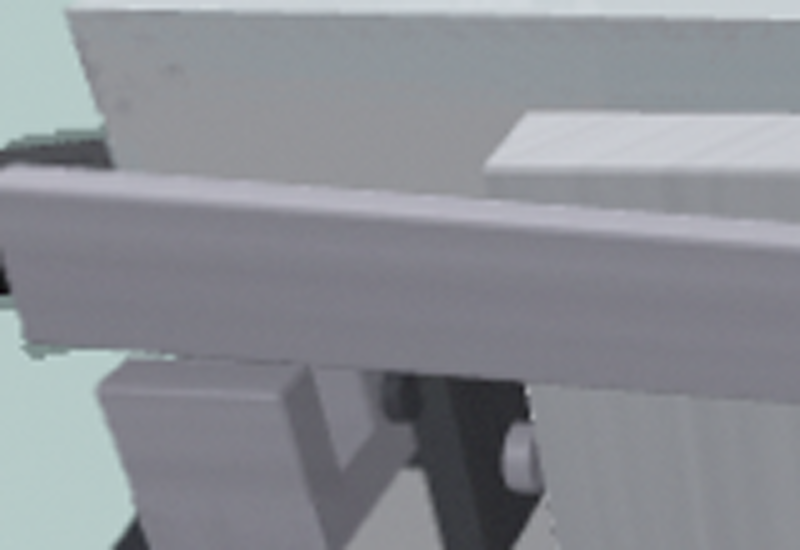

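```bash
python3 -m jog '[0,0.1,0,0,0,0,0, 0,0.2,0,0,0,0,0, -0.1,0.3,0,0,0,0,0, -0.1,0.4,0,0,0,0,0, -0.1,0.4,0,0,0,0,0]';python3 zz.py w22 115
```

```text
t: 13.65
tool_pos: [527.1, 162.5, 178.4]
ee_rot: [-90.4, 74.9, -94.3]
wrist_force: [-1.0, -2.6, -1.0]
width: -0.004
13.65 [527.1, 162.5, 178.4] [-90.4, 74.9, -94.3] [-1.  -2.6 -1. ]
```

View pics/w22.png

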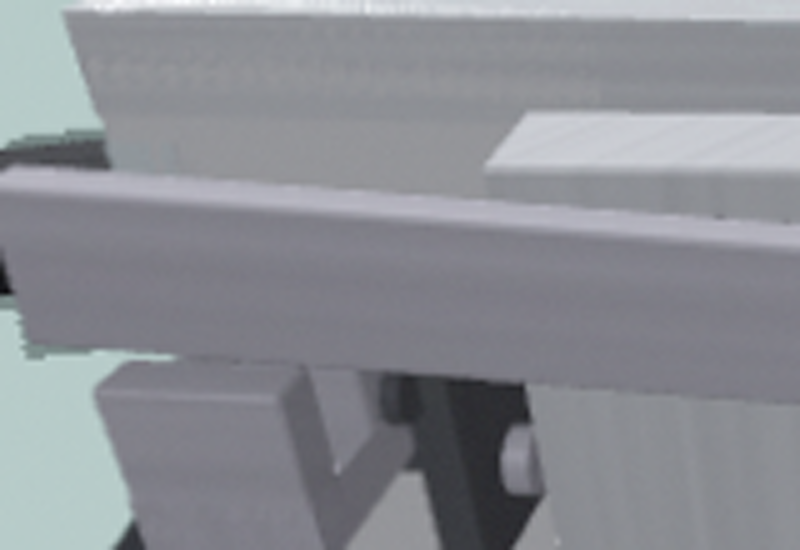

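```bash
python3 - <<'E'
from ov import *
z=lambda u,v:(u/5+60,v/5+115)
ov('w22',115,dict(tool_pos=np.array([527.1,162.5,178.4]),ee_rot=np.array([-90.4,74.9,-94.3])),0,z(95,392),z(278,402))
ov('w9',125,dict(tool_pos=np.array([526.7,152.3,187.5]),ee_rot=np.array([-90.3,74.9,-94.3])),0,z5(177,365),z5(345,375))
ov('w15',125,dict(tool_pos=np.array([526.9,162.9,182.1]),ee_rot=np.array([-90.5,74.9,-94.4])),0,z5(110,382),z5(290,387))
a=[cv2.imread(f'pics/{n}_ov.png')[120:310] for n in('w9','w15','w22')]
cv2.imwrite('pics/ov3.png',np.vstack(a))
E
```

```text
xm,y0 [-148.9  114.6] [-1.2 -0.   1.1 -0.2]
xm,y0 [-148.7  114.4] [-1.   0.1  1.  -0.3]
xm,y0 [-148.7  114.6] [-1.2 -0.6  1.2  0.3]
```

View pics/ov3.png

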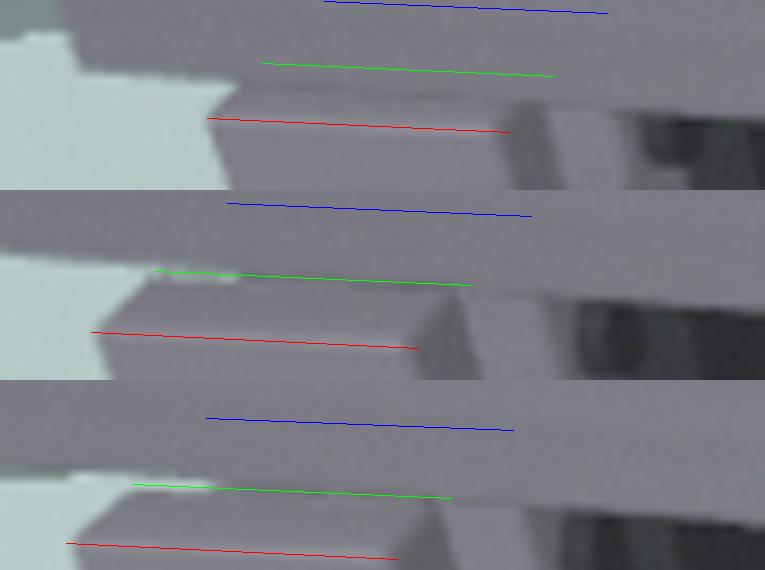

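```bash
python3 -m jog '[0,0.2,0,0,0,0,0, -0.1,0.4,0,0,0,0,0, -0.1,0.5,0,0,0,0,0, -0.1,0.6,0,0,0,0,0, -0.1,0.7,0,0,0,0,0]';python3 zz.py w23 115
```

```text
t: 14.12
tool_pos: [527.1, 163.3, 178.4]
ee_rot: [-90.4, 74.9, -94.3]
wrist_force: [0.7, -2.1, -1.7]
width: 0.003
14.12 [527.1, 163.3, 178.4] [-90.4, 74.9, -94.3] [ 0.7 -2.1 -1.7]
```

View pics/w23.png

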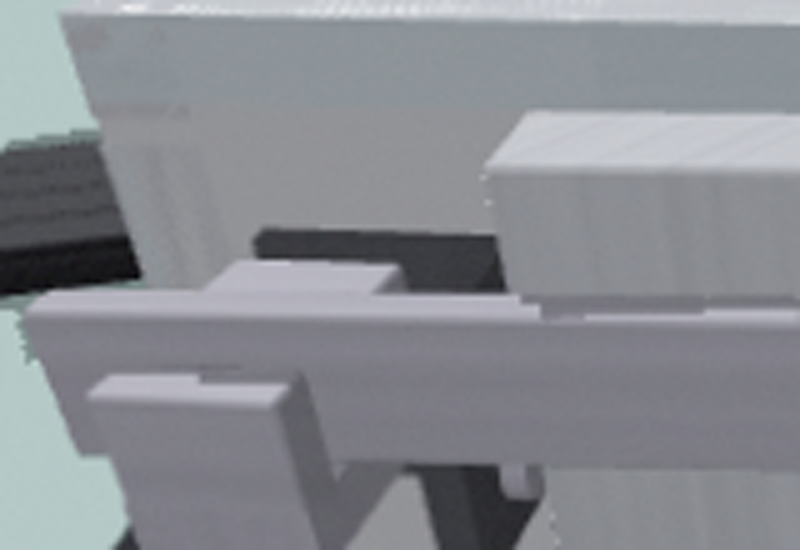

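The bar has dropped into the notch between lip (90–290, 380) and land (300, 270). I'll lower the fingers clear of the knob, then back off gently.

```bash
python3 -m jog '[1.5,0.4,0,0,0,0,0, 3,0.8,0,0,0,0,0, 5,1.3,0,0,0,0,0, 7,1.9,0,0,0,0,0, 7,1.9,0,0,0,0,0]';python3 zz.py w24 105; python3 -m jog '[0.2,-0.7,0,0,0,0,0, 0.4,-1.4,0,0,0,0,0, 0.6,-2.2,0,0,0,0,0, 0.8,-3,0,0,0,0,0, 1,-4,0,0,0,0,0]';python3 -m jog '[1,-4,0,0,0,0,0, 3,-12,0,0,0,0,0, 6,-24,0,0,0,0,0, 9,-36,0,0,0,0,0, 12,-48,0,0,0,0,0]';python3 look.py w25
```

```text
t: 14.58
tool_pos: [527.2, 163.3, 170.8]
ee_rot: [-90.4, 74.9, -94.4]
wrist_force: [-0.1, -0.9, 0.2]
width: 0.005
14.58 [527.2, 163.3, 170.8] [-90.4, 74.9, -94.4] [-0.1 -0.9  0.2]
t: 15.05
tool_pos: [526.7, 159.1, 171.2]
ee_rot: [-90.4, 74.9, -94.3]
wrist_force: [0.7, 0.4, -0.3]
width: -0.001
t: 15.47
tool_pos: [523.3, 109.1, 172.2]
ee_rot: [-90.3, 74.9, -94.3]
wrist_force: [0.1, -0.0, -0.1]
width: 0.001
15.47 [523.3 109.1 172.2] [-90.3  74.9 -94.3] [ 0.1 -0.  -0.1]
```

View pics/w25.png

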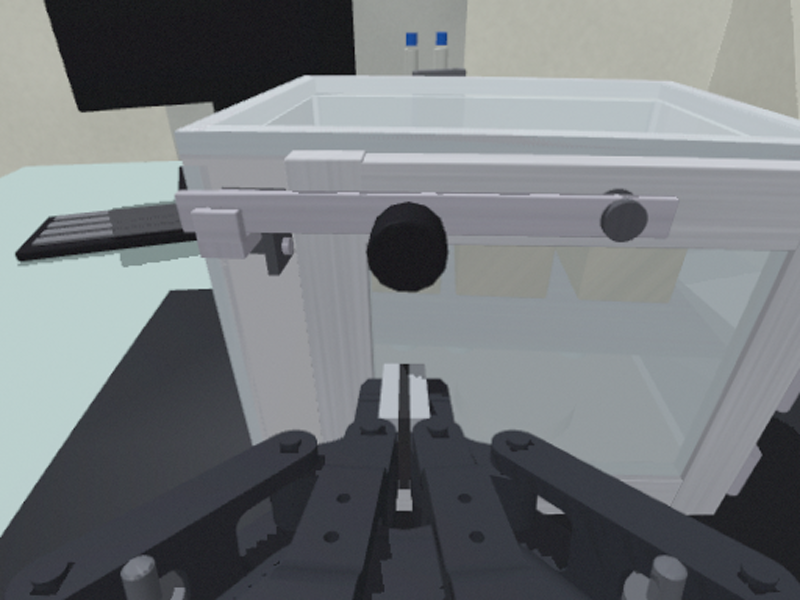

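View pics/w24.png

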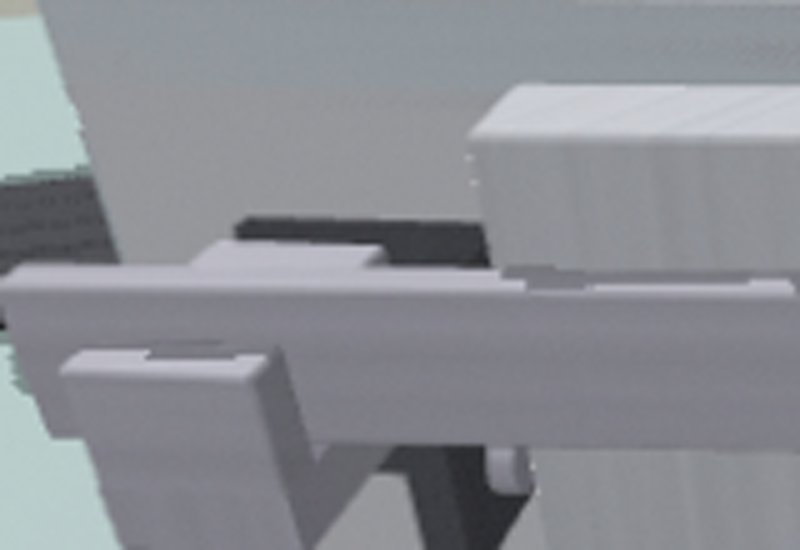

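```bash
python3 - <<'E'
from bar import *
solve([(178,194),(183,232),(677,200)],(180,132),dict(tool_pos=np.array([523.3,109.1,172.2]),ee_rot=np.array([-90.3,74.9,-94.3])))
E
python3 -m jog '[10,-40,0,0,0,0,0, 12,-60,0,0,0,0,0, 12,-60,0,0,0,0,0, 12,-60,0,0,0,0,0, 12,-60,0,0,0,0,0]'
python3 - <<'E'
from go import *
a=cv2.imread('pics/top0.png'); f=grab_frame('top')[:,:,::-1]; cv2.imwrite('pics/top1.png',f)
print(get_state()['wrist_force'].round(1))
for l in["jar","ethanol","petri","tip_box","forceps"]: print(l,[(r['score'],[round(v) for v in r['location']]) for r in recognise('top',l)[:1]])
E
python3 look.py w26
```

```text
theta 0.043 latch 0.000 off [1.2 3.2] res [-1.3 -0.4  1.9  0.1  1.3 -0.1 -2.   0.1  0.3  0.8]
t: 15.93
tool_pos: [519.1, 49.3, 176.1]
ee_rot: [-90.4, 74.9, -94.4]
wrist_force: [-0.9, -0.1, -0.8]
width: 0.001
[-0.6 -0.4 -0.6]
jar [(0.41, [464, -131, 73])]
ethanol [(0.9, [761, -114, 100])]
petri []
tip_box [(0.79, [446, -419, 74])]
forceps []
16.23 [518.9  49.8 176.3] [-90.4  74.9 -94.3] [-0.1 -0.  -0.5]
```

View pics/top1.png

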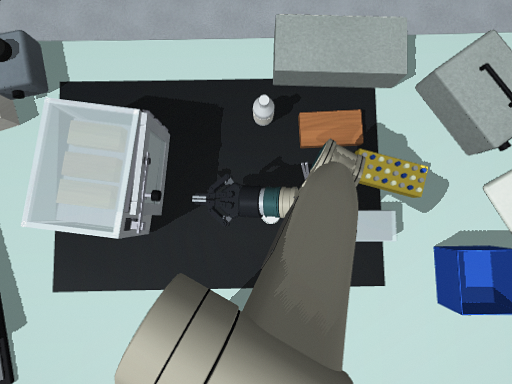

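View pics/w26.png

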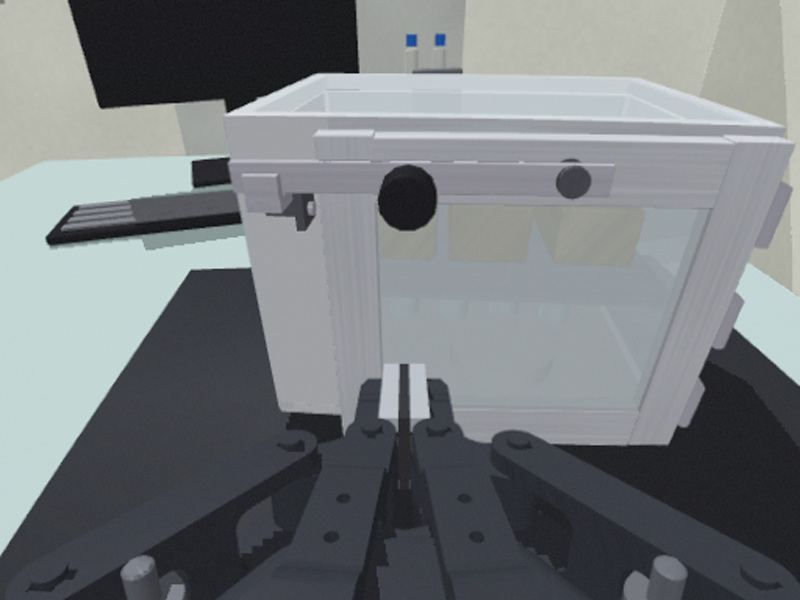

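```bash
python3 -c "
from cell import *
print(get_state()['t'],get_state()['dq'].round(2)); print(sign_off())"
```

```text
16.2833 [-0.19  0.05  0.2   0.01 -0.04 -0.03]
the job is handed in; nothing more can be done
None
```

The door is closed and latched, and I handed the job in at about 16.3 s with the gripper about 110 mm back from the door, touching nothing.

- **How it went:** I pushed the door with the closed fingers until it reached about 0.15 rad. There I lifted the bar by its knob to about 0.19 rad and eased the door in onto the seal.
- **Finding the notch:** Three times I lowered the bar and it came to rest on the keeper, and between tries I lifted it and moved the door slightly. I then took the fingers away from the knob and crept the door in, with the bar sliding on the lip under its own weight, until it dropped in. The highest wrist force I read was about 6 N.
- **Last checks:** With the fingers withdrawn, the wrist picture shows the bar behind the lip. The fit puts the latch at 0.000 rad and the door at about 0.043 rad, good to about 0.01 rad.
- **Other things on the bench:** The ethanol bottle read where it was at the start. The arm partly hid the rest in the last top picture:
  - The jar read about 15 mm off and the tip box about 14 mm off; I put this down to the arm covering part of them.
  - The dishes and forceps were not found at all.
  - I checked the tube rack and slide box only by eye; both looked unmoved.
  - I felt no bumps on the way, but the wrist sensor would not show the upper arm touching anything.

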